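# Start a coach screw in the bracket of a wall shelf

### The arm

A 6-joint arm with a two-finger parallel gripper is mounted at the origin on a cart in front of the work surface, level with it; the furniture and walls round the work are solid. World frame = base frame: x ahead of the robot, y to its left, z up, the work surface at z = 0. Lengths are in m, angles in rad, forces in N, time in s.
With the tool pointing down it reaches from about 0.35 to 0.975 m from the base axis. Payload 4.9 kg.
Tool frame: the origin (TCP) lies at the very end of the fingers, on their centre line; the grasp point (between the pads) lies 19 mm behind it; x points along the fingers, y is the direction in which the jaws open and shut, and the axes are right-handed (so a half turn about x gives the same grasp; the last joint's range is limited). The gripper opens to 85 mm and grips with 20 to 120 N. Pads are 22 mm wide; open, the fingers measure 114 mm over their backs; the gripper's body (76 mm by 85 mm) begins 54 mm behind the grasp point. The pads swing forward as they close: fully open they stand 13 mm farther back than shut.
Start: joints at [1.216, 0.053, 1.613, -0, 1.476, -0.119], TCP at [0.146, 0.608, 0.197] pointing down, gripper open.
Joint ranges: [-3.01, 3.01], [-1.01, 2.22], [0.06, 2.58], [-1.02, 4.17], [0.09, 2.62], [-3.14, 3.14]. Speed limits (rad/s): [2.57, 2.57, 3.14, 3.14, 3.14, 3.14].

### API

Orientations are given as a rotation vector (axis times angle).
In Python, from station import ctrl gives the robot as it stands. The module is installed in compiled form; this text tells all that it offers.
- The arm moves only by the shell command python3 -m handwheel 'ROWS' [FORCE]. ROWS is JSON, one flat list of numbers, 7 for each row, row after row: the opening, from 0 (shut) to 1 (fully open), then the shift along the tool's x, y, z in m, then the turn, a rotation vector about the tool's x, y, z in degrees. A call has 1 to 12 rows; each row is the pose to reach, as a shift and turn from the pose commanded when the call began, along the tool's axes at that moment; what a row does not reach only later rows make up. A row lasts 1/12 s, in which the tool goes at most 41.7 mm and 7.16 degrees, less where a joint would pass 70% of its speed; a pose out of reach is approached as far as the arm can. A call with a gripper value outside its range is refused whole. The fingers move at their own pace and stop on an object; FORCE is the grip in N (left out, the last holds). Time passes only in rows, so rows that repeat a pose let the fingers close. It gives the time, the measured TCP pose, the force and the opening at its end, in the units of the state.
- ctrl.get_obs(): the state, without advancing time (a new reading comes with each control period).
- ctrl.get_image(name): name is "scene" or "side" or "wrist"; returns (picture, depth): 420x560x3 uint8, blue, green, red; 420x560 float32, m along the optical axis (not along the pixel's ray), 0 where there is no reading.
- ctrl.camera_params(name): a dict with "fov_y" (degrees; the focal length in pixels is half the picture's height over the tangent of half this angle, whatever the lens; pixels are square), "cx", "cy" (the principal point, pixels), "R" (3x3) and "t" (3): a world point X has camera coordinates R X + t; the wrist camera has in their place "hand_eye" (4x4, takes a point from camera to tool coordinates, whose origin is the TCP and whose axes are the tool frame's). Camera axes: x right, y down, z forward; pixel columns grow to the right and rows downward; lengths in m; the calibration is good to about 2 mm. The wrist camera is an equidistant fisheye: a pixel r from the principal point sees the ray r / f radians off the axis. A picture is of the moment at which its call begins: read the wrist's pose just before it. camera_params takes no time and is no camera call.
- ctrl.finish_job(): hands the job in, once; it reports no verdict.
The state is a dict: "t": time; "q": joint angles; "dq": joint speeds; "effort": joint torques, N m; "tool_pos": TCP position; "tool_rot": TCP orientation; "contact_force": force on the tool from outside, world axes, zero at the start; "wrist_torque": the same for the moment, N m; "opening": finger opening in m.
Only numpy, scipy, OpenCV 4.12 (cv2) and the standard library are available. Lean on these libraries where they do the work, as an engineer would, in place of code of your own. Each camera call takes 0.05 s, during which the arm holds its last target.

### The job

The last coach screw of the upside-down wall shelf stands loose in its pilot hole. Take the green socket driver from its stand, set it over the screw's hexagon head and, pushing down firmly but not so hard that the wood splits (over 25 N), turn clockwise until the thread has bitten and the screw has gone in about 3 mm; do not drive it home. Then put the driver back upright in its hole in the stand, and leave everything else where it is.

Things in the scene. Friction and masses are not known exactly. Their poses are not given: they have to be found in the camera images.
- driver: 13 mm socket driver, 0.13 kg, 134 mm tall, upright in the stand's middle hole. Origin: centre of the socket's mouth (lower end); z up the shaft. Socket 20 mm wide outside, inside a hexagon 13.6 mm across flats, 10 mm deep. Shaft 10 mm thick. Flats of socket and handle face along its own x axis and every 60 degrees from it. Left on the screw head it leans a few degrees but stays up
- driver_grip (a point): point on the driver's axis half-way up its green handle, 98 mm above the driver's origin; where to grip it. The handle is a hexagonal prism 28 mm across flats, from 68 to 124 mm above the driver's origin, with a round black crown up to 134 mm
- screw: loose coach screw, upright in the front hole of the left bracket; it turns and sinks but cannot tilt or be pulled out. Origin: on its axis at the underside of its head, at the start 68 mm above the worktop, 22 mm above the bracket. Upwards: washer 17 mm wide, 1.5 mm thick; hexagon 12.6 mm across flats, 5.5 mm high; round chamfer 1.8 mm high. Flats face along its own x axis and every 60 degrees
- screw_head (a point): centre of the top of the loose screw's head, 8.8 mm above the screw's origin, 76.8 mm above the worktop at the start. A fully seated socket's mouth lies 7.3 mm below it, on the screw's washer. The socket has about 0.15 rad of play on the head either way
- screw_depth (a joint): how far the screw has gone in, m: 0 at the start, 0.022 would be home, about 0.003 is wanted. It sinks 4 mm per full clockwise turn (seen from above), but only while pushed down with about 9 N or more: pushed less it spins on the spot without biting, and turned back under such a push it backs out. Over 25 N the wood splits. The joint is stiff: about 0.1 mm per N
- wall_shelf: oak shelf board 130 x 360 x 38 mm, upside down on a 3 mm mat, top 41 mm above the worktop, fixed. Origin under its centre, y along it. Two grey angle brackets at y = -115, +115 mm: leaves 5 mm thick, wall legs 75 mm high above the board at x = +67 mm (far edge). Loose screw's axis: x = -30, y = +115 mm. The three other screws are home
- stand: pale wooden tool stand, 60 x 120 x 45 mm, fixed; origin under its centre
- stand_hole (a point): centre of the mouth of the stand's middle hole, 45 mm above the worktop: 25 mm wide, 35 mm deep, so that the driver's origin rests 10 mm above the worktop; the two smaller holes beside it, 42 mm away, stay empty
- screw_box: closed blue screw box, 73 x 127 x 28 mm, on the right; leave it alone
- spice_jar_1: spice jar with a yellow-brown lid, 45 x 44 x 100 mm, behind the shelf; leave it alone
- spice_jar_2: spice jar with a white lid, 47 x 47 x 98 mm, behind the shelf; leave it alone
- screwdriver: orange-handled cross-head screwdriver, 29 x 196 x 32 mm, lying flat left of the stand; does not fit the hexagon head; leave it alone
Things that resemble listed ones, but are neither listed nor needed, are in the scene too. Of the things that look like the driver, the smallest one is meant.

How it is judged:
On the way, in this order (a step that is already met when the one before it is completed fails the run):
1. the driver's socket is upright over the hexagon of the loose screw (horizontal distance between driver and screw_head below 0.004 m and z of driver in the frame of screw_head below -0.004 m and angle between driver's own z axis and vertical below 0.15 rad), for 0.1 s.
2. with the socket still on its head, the screw has gone in by more than 2 mm (all of step 1 and value of joint screw_depth above 0.002 m), for 0.1 s.
At the end, for the whole second after the job is handed in: The screw has gone in by 2 to 5.5 mm, and the driver stands released and at rest in the stand's middle hole: its socket's mouth within 6 mm of the hole's axis and more than 30 mm deep, leaning less than 0.2 rad (value of joint screw_depth between 0.002 and 0.0055 m and horizontal distance between driver and stand_hole below 0.006 m and z of driver in the frame of stand_hole below -0.03 m and angle between driver's own z axis and vertical below 0.2 rad and linear speed of driver below 0.02 m/s); the robot touches nothing.
It fails at once if the shelf or its screws are pressed with more than 30 N in all, push and twist together (contact force between wall_shelf and anything else above 30 N).
It fails at once if the screw is worked with the fingers instead of the driver (contact force between screw and the fingers above 1 N).
It fails at once if the screw is driven deeper than 5.5 mm (value of joint screw_depth above 0.0055 m).
It fails at once if a bystander is pushed more than 25 mm (distance of any of screw_box, spice_jar_1, spice_jar_2, screwdriver from where it was at the start of the episode above 0.025 m).
It also fails if it takes over 72 s, if anything falls off the work surface, if the arm or the gripper's body presses on something with over 40 N, if the wrist force passes 120 N, or if a joint passes its speed limit or range.

## Working session

There is one attempt and no reset: what is moved stays moved. The work goes in short steps, Python scripts to look and compute and a shell command to move; the robot and the scene stay as the last step left them, time stands still between calls to the robot, and variables do not carry over. Pictures are saved under pics/ and viewed, and the job is handed in when it is done.

```bash
mkdir -p pics
python3 - <<'E'
from station import ctrl
import cv2
o=ctrl.get_obs()
for k in o: print(k,o[k])
for n in ("scene","side","wrist"):
    p=ctrl.camera_params(n); print(n,p)
    im,d=ctrl.get_image(n); cv2.imwrite(f"pics/{n}0.png",im)
    import numpy as np; np.save(f"pics/{n}0.npy",d)
E
```

```text
t 0.0
q [ 1.21598383e+00  5.33033823e-02  1.61430572e+00 -3.13449428e-05
  1.47607008e+00 -1.19032884e-01]
dq [-0.00042974  0.00074969 -0.00121128  0.00090877  0.00139156  0.001865  ]
effort [-1.38356147e-03 -3.93674541e+01 -3.70179033e+01 -2.47154003e-04
  7.18211144e-03 -7.68696850e-06]
tool_pos [0.14577837 0.60702206 0.19608929]
tool_rot [ 0.18351078  1.56331816 -0.18671452]
contact_force [ 0.10701677 -0.52384992 -0.43398674]
wrist_torque [ 0.01319298  0.02661279 -0.03031511]
opening 0.08537706674025855
scene {'fov_y': 42.67459136663955, 'cx': 287.01854589028164, 'cy': 209.55295331458183, 'R': array([[-0.22568167, -0.97387234,  0.02530703],
       [-0.4988444 ,  0.0932092 , -0.86166485],
       [ 0.83679271, -0.20708623, -0.50684637]]), 't': array([0.06969621, 0.36917524, 1.21869619])}
side {'fov_y': 48.10463949288638, 'cx': 280.95808615040744, 'cy': 210.38189158180913, 'R': array([[-0.90117541, -0.43302494,  0.01929445],
       [-0.23724355,  0.45549941, -0.85804183],
       [ 0.3627649 , -0.77782368, -0.51321725]]), 't': array([0.48344619, 0.23769734, 1.30721224])}
wrist {'fov_y': 65.70646984690485, 'cx': 274.74223917869824, 'cy': 213.5955434693315, 'hand_eye': array([[ 1.27186762e-03, -3.00431782e-01,  9.53802457e-01,
        -1.76627116e-01],
       [ 9.99999088e-01,  8.15950733e-04, -1.07645867e-03,
         9.08427151e-04],
       [-4.54853416e-04,  9.53802956e-01,  3.00432546e-01,
        -7.72874081e-02],
       [ 0.00000000e+00,  0.00000000e+00,  0.00000000e+00,
         1.00000000e+00]])}
```

View pics/scene0.png

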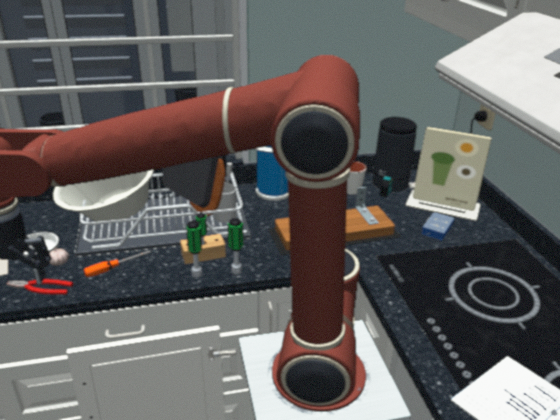

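View pics/side0.png

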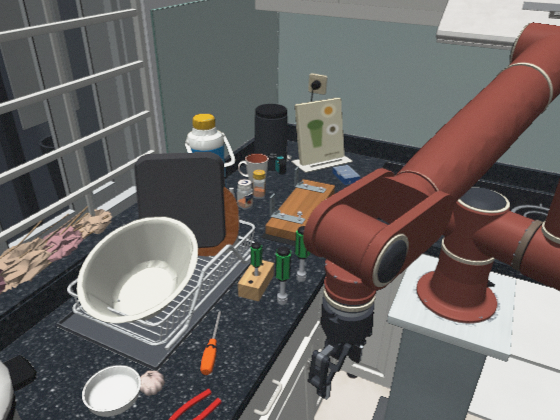

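View pics/wrist0.png

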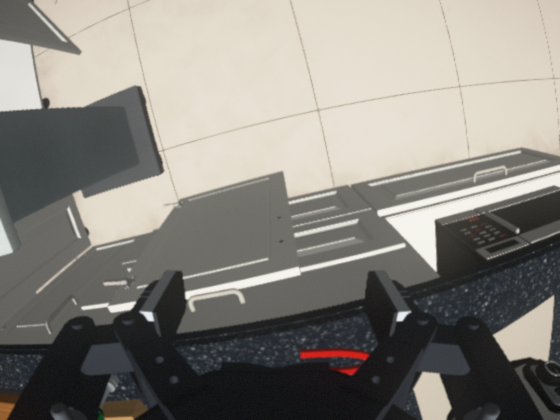

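```bash
cat > h.py <<'E'
import numpy as np, cv2
from scipy.spatial.transform import Rotation as Rn
from station import ctrl
def f(p): return 210/np.tan(np.radians(p['fov_y'])/2)
def proj(n,X):
    p=ctrl.camera_params(n); c=p['R']@np.asarray(X,float)+p['t']
    return np.array([p['cx']+f(p)*c[0]/c[2],p['cy']+f(p)*c[1]/c[2]])
def ray(n,u,v,obs=None):
    p=ctrl.camera_params(n); a=np.array([u-p['cx'],v-p['cy']])
    if n!='wrist':
        d=np.array([a[0]/f(p),a[1]/f(p),1.]); R=np.array(p['R']); o=-R.T@p['t']; d=R.T@d
    else:
        r=np.hypot(*a); th=r/f(p); d=np.array([*(a/max(r,1e-9)*np.sin(th)),np.cos(th)])
        H=np.array(p['hand_eye']); Rt=Rn.from_rotvec(obs['tool_rot']).as_matrix()
        o=Rt@H[:3,3]+obs['tool_pos']; d=Rt@H[:3,:3]@d
    return o,d/np.linalg.norm(d)
def plane(n,u,v,z,obs=None):
    o,d=ray(n,u,v,obs); return o+d*(z-o[2])/d[2]
def wproj(X,obs):
    p=ctrl.camera_params('wrist');H=np.array(p['hand_eye']);Rt=Rn.from_rotvec(obs['tool_rot']).as_matrix()
    t=Rt.T@(np.asarray(X,float)-obs['tool_pos']); c=H[:3,:3].T@(t-H[:3,3])
    rr=np.hypot(c[0],c[1]); th=np.arctan2(rr,c[2]); return np.array([p['cx'],p['cy']])+f(p)*th*c[:2]/rr
def tri(rays):
    A=np.zeros((3,3));b=np.zeros(3)
    for o,d in rays:
        P=np.eye(3)-np.outer(d,d);A+=P;b+=P@o
    X=np.linalg.solve(A,b); return X,[np.linalg.norm((np.eye(3)-np.outer(d,d))@(X-o)) for o,d in rays]
E
python3 - <<'E'
import cv2,numpy as np
a=cv2.imread('pics/scene0.png')[190:290,150:290]; b=cv2.imread('pics/side0.png')[170:320,220:360]
cv2.imwrite('pics/c1.png',np.hstack([cv2.resize(a,None,fx=2.8,fy=2.8,interpolation=2)[:280],]))
cv2.imwrite('pics/c2.png',cv2.resize(b,None,fx=4,fy=4,interpolation=2))
for n in('scene','side'):
    im=cv2.imread(f'pics/{n}0.png'); h=cv2.cvtColor(im,cv2.COLOR_BGR2HSV)
    m=cv2.inRange(h,(50,100,30),(85,255,255)); k,l,s,c=cv2.connectedComponentsWithStats(m)
    for i in range(1,k):
        if s[i,4]>20: print(n,s[i],c[i])
from h import *
for P in [(.5,.2,0)]: print(proj('scene',P),proj('side',P))
E
```

```text
scene [187 215  20  38 449] [196.15367483 234.49888641]
scene [228 223  16  27 362] [235.06906077 236.25966851]
side [295 230  15  28 219] [300.21461187 246.15981735]
side [250 245  12  22 192] [255.80208333 255.83854167]
side [275 250  17  31 332] [282.47891566 265.82831325]
[206.86287107 256.17861291] [261.98752999 284.56615988]
```

View pics/c1.png

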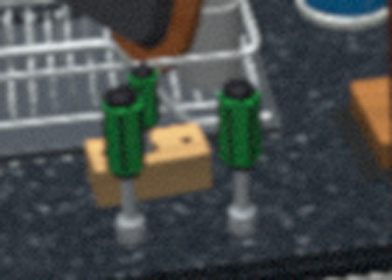

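View pics/c2.png

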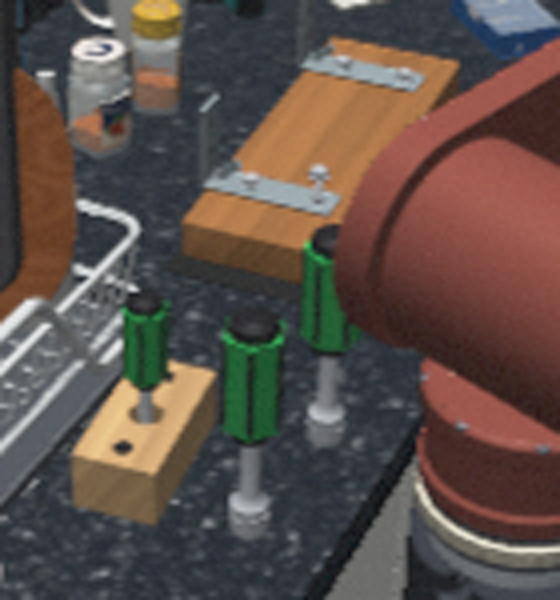

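Run:
```python
from h import *
S=lambda x,y:(150+x/2.8,190+y/2.8); D=lambda x,y:(220+x/4,170+y/4)
def t(name,s,d):
    X,e=tri([ray('scene',*s),ray('side',*d)]); print(name,X.round(4),np.round(e,4))
t('crown',S(144,70),D(147,298))
t('bigA crown',S(124,94),D(252,322)); t('bigB crown',S(240,87),D(330,236))
t('bigA sock',S(130,228),D(250,518)); t('bigB sock',S(242,216),D(325,430))
for x,y in [(148,415),(123,447),(170,378)]: print('hole',plane('side',*D(x,y),.045))
for x,y in [(180,139)]: print('hole',plane('scene',*S(x,y),.045))
print('crown planes',plane('side',*D(147,298),.144),plane('scene',*S(144,70),.144))
print('stand corners side',[plane('side',*D(x,y),.045).round(4) for x,y in[(75,458),(157,485),(217,374),(140,365)]])
print('stand corners sc',[plane('scene',*S(x,y),.045).round(4) for x,y in[(86,140),(92,165),(211,147),(198,124)]])
print('screwhead',plane('side',*D(318,170),.0768))
print('shelf side',[plane('side',*D(x,y),.041).round(4) for x,y in[(185,218),(460,62),(335,40),(300,250)]])
```

```text
crown [0.5117 0.2071 0.1377] [0.001 0.001]
bigA crown [0.4223 0.2331 0.1655] [0.0001 0.0001]
bigB crown [0.4162 0.1218 0.166 ] [0.0014 0.0014]
bigA sock [0.4182 0.2375 0.0084] [0.0011 0.0011]
bigB sock [0.4124 0.1257 0.0087] [0.0036 0.0036]
hole [0.50865153 0.21308839 0.045     ]
hole [0.50745107 0.25110526 0.045     ]
hole [0.51448396 0.16907244 0.045     ]
hole [0.51627963 0.17423818 0.045     ]
crown planes [0.50842316 0.2134897  0.144     ] [0.49933835 0.20815954 0.144     ]
stand corners side [array([0.5306, 0.2757, 0.045 ]), array([0.4688, 0.275 , 0.045 ]), array([0.4868, 0.1497, 0.045 ]), array([0.5407, 0.1654, 0.045 ])]
stand corners sc [array([0.533 , 0.2712, 0.045 ]), array([0.4853, 0.268 , 0.045 ]), array([0.4951, 0.1441, 0.045 ]), array([0.5416, 0.1521, 0.045 ])]
screwhead [ 0.51611665 -0.09325528  0.0768    ]
shelf side [array([ 0.6044, -0.0292,  0.041 ]), array([ 0.4992, -0.3902,  0.041 ]), array([ 0.6214, -0.3768,  0.041 ]), array([ 0.502 , -0.0293,  0.041 ])]
```

Run:
```python
from h import *
o=ctrl.get_obs(); R=Rn.from_rotvec(o['tool_rot']).as_matrix(); print(R.round(3))
print(R.T@(np.array([.508,.211,.30])-o['tool_pos']))
print(R.T@(np.array([.45,.25,.30])-o['tool_pos']))
```

```text
[[-0.001  0.234  0.972]
 [-0.002  0.972 -0.234]
 [-1.    -0.002 -0.   ]]
[-0.1032616  -0.30077808  0.44470035]
[-0.10328916 -0.27640845  0.37919371]
```

```bash
python3 -m handwheel '[1,-0.04,0,0,0,0,0, 1,-0.08,0,0.02,0,0,0, 1,-0.104,-0.02,0.05,0,0,0, 1,-0.104,-0.045,0.08,0,0,0, 1,-0.104,-0.07,0.11,0,0,0, 1,-0.104,-0.095,0.14,0,0,0, 1,-0.104,-0.12,0.17,0,0,0, 1,-0.104,-0.145,0.2,0,0,0, 1,-0.104,-0.17,0.23,0,0,0, 1,-0.104,-0.195,0.26,0,0,0, 1,-0.104,-0.215,0.29,0,0,0, 1,-0.104,-0.235,0.32,0,0,0]' 40
```

```text
t: 1.15
tool_pos: [0.4029, 0.3027, 0.3012]
tool_rot: [0.185, 1.563, -0.185]
contact_force: [-0.0, 0.6, -0.2]
opening: 0.0851
```

```bash
python3 -m handwheel '[1,0,-0.022,0.04,0,0,0, 1,0,-0.044,0.075,0,0,0, 1,0,-0.066,0.11,0,0,0, 1,0,-0.066,0.125,0,0,0, 1,0,-0.066,0.125,0,0,0, 1,0,-0.066,0.125,0,0,0]' 40
python3 - <<'E'
from h import *
o=ctrl.get_obs(); im,d=ctrl.get_image('wrist'); cv2.imwrite('pics/w1.png',im); print(o['q'],o['tool_pos'],o['tool_rot'])
import pickle; pickle.dump((o,d),open('pics/w1.pkl','wb'))
E
```

```text
t: 1.65
tool_pos: [0.5085, 0.2104, 0.3006]
tool_rot: [0.186, 1.565, -0.187]
contact_force: [-1.1, 1.2, 0.5]
opening: 0.0854
[ 2.56933248e-01 -1.64681182e-01  1.65211062e+00  3.83427855e-04
  1.65593037e+00 -1.07630275e+00] [0.50850797 0.21044781 0.30055056] [ 0.18628982  1.56452631 -0.18675109]
```

View pics/w1.png

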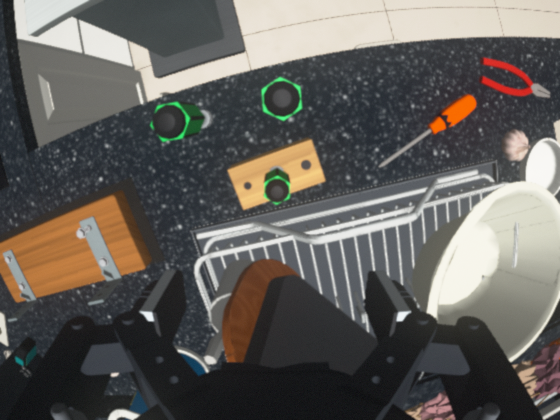

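Run:
```python
from h import *
import pickle
o,d=pickle.load(open('pics/w1.pkl','rb')); im=cv2.imread('pics/w1.png')
print(wproj([.508,.211,.144],o), wproj(o['tool_pos'],o))
c=im[130:220,215:335]; cv2.imwrite('pics/c3.png',cv2.resize(c,None,fx=6,fy=6,interpolation=2))
c=im[190:290,30:150]; cv2.imwrite('pics/c4.png',cv2.resize(c,None,fx=6,fy=6,interpolation=2))
```

```text
[274.71997349 188.16309269] [273.52787788 248.49753132]
```

View pics/c3.png

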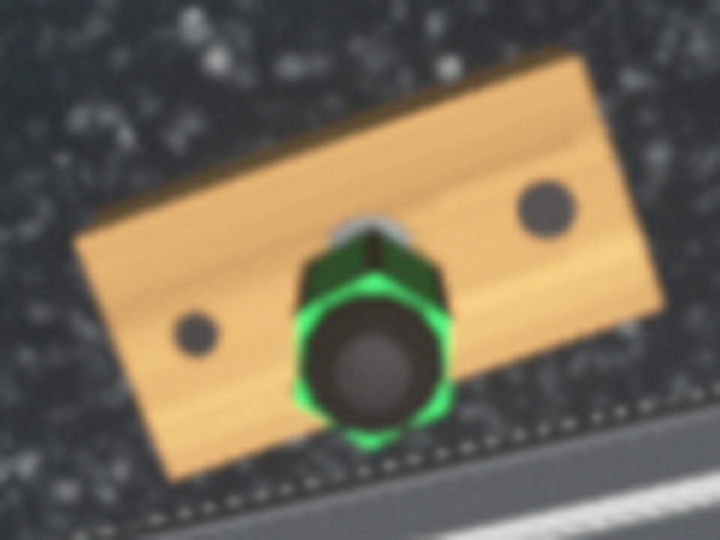

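View pics/c4.png

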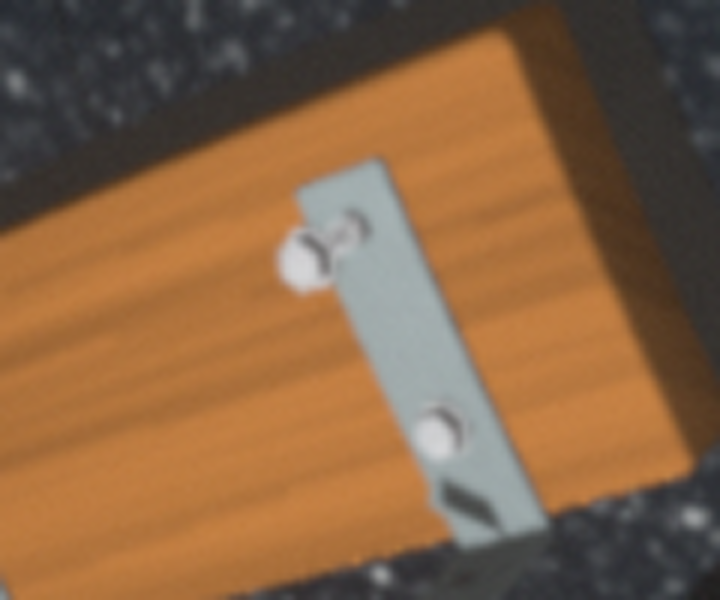

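Run:
```python
from h import *
import pickle
o,d=pickle.load(open('pics/w1.pkl','rb')); im=cv2.imread('pics/w1.png')
W=lambda x,y:(215-.42+x/6,130-.42+y/6); V=lambda x,y:(30-.42+x/6,190-.42+y/6)
R=Rn.from_rotvec(o['tool_rot']).as_matrix()
hx=plane('wrist',*W(373,362),.134,o); print('hex',hx,'tool shift',R.T@(hx-o['tool_pos']))
print('crown in', plane('wrist',*W(372,368),.144,o))
a=plane('wrist',*W(196,335),.045,o);b=plane('wrist',*W(547,210),.045,o);print('holes',a,b,(a+b)/2,np.linalg.norm(a-b))
print('stand ctr',sum(plane('wrist',*W(x,y),.045,o) for x,y in[(75,240),(580,55),(665,305),(172,480)])/4)
for z,x,y in[(.0768,306,262),(.041+.005+.01,437,434)]: print('screw',plane('wrist',*V(x,y),z,o))
sc=plane('wrist',*V(306,262),.0768,o)
print(sc,[ (proj(n,sc)) for n in('scene','side')])
for z,pt in ((.041,(500,30)),(.041,(692,467))): print('shelf c',plane('wrist',*V(*pt),z,o))
print(proj('side',hx),proj('scene',hx))
```

```text
hex [0.51262963 0.21212142 0.134     ] tool shift [0.16654271 0.00268011 0.00390139]
crown in [0.51134833 0.21220541 0.144     ]
holes [0.51739873 0.17001957 0.045     ] [0.50798219 0.25370591 0.045     ] [0.51269046 0.21186274 0.045     ] 0.08421445324748275
stand ctr [0.51243047 0.21213549 0.045     ]
screw [ 0.51726506 -0.09216213  0.0768    ]
screw [ 0.57607883 -0.08893175  0.056     ]
[ 0.51726506 -0.09216213  0.0768    ] [array([301.73136597, 221.53699264]), array([299.04056055, 212.57007112])]
shelf c [ 0.48012364 -0.03350182  0.041     ]
shelf c [ 0.60529851 -0.02499984  0.041     ]
[255.63149485 246.89072693] [199.79603252 215.77004507]
```

```bash
python3 -m handwheel '[1,0.03,0.0027,0.0039,0,0,0, 1,0.06,0.0027,0.0039,0,0,0, 1,0.09,0.0027,0.0039,0,0,0, 1,0.12,0.0027,0.0039,0,0,0, 1,0.15,0.0027,0.0039,0,0,0, 1,0.17,0.0027,0.0039,0,0,0, 1,0.19,0.0027,0.0039,0,0,0, 1,0.205,0.0027,0.0039,0,0,0, 1,0.2115,0.0027,0.0039,0,0,0, 1,0.2115,0.0027,0.0039,0,0,0]' 40
python3 - <<'E'
from h import *
for n in('wrist','side'):
    im,d=ctrl.get_image(n); cv2.imwrite(f'pics/{n}2.png',im)
E
```

```text
t: 2.53
tool_pos: [0.5105, 0.2134, 0.088]
tool_rot: [0.183, 1.566, -0.185]
contact_force: [-0.1, -0.0, -0.3]
opening: 0.0857
```

View pics/wrist2.png

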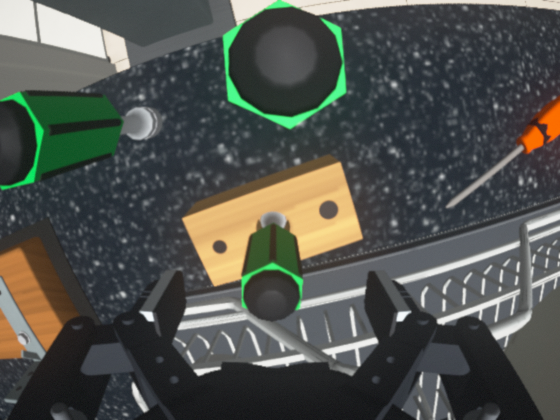

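View pics/side2.png

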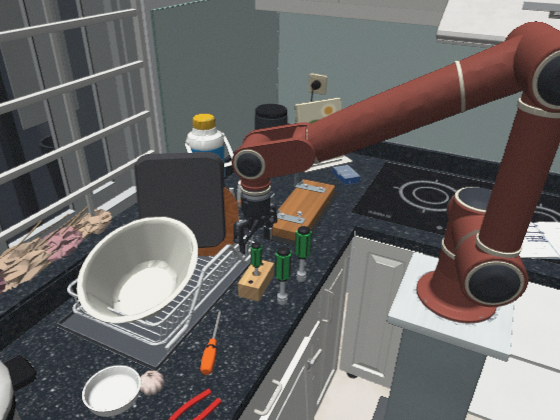

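Run:
```python
from h import *
o=ctrl.get_obs(); print(o['tool_pos'],o['contact_force'],o['q'])
print(proj('side',o['tool_pos']),proj('side',[.5125,.212,.088]),proj('side',o['tool_pos']+[0,0,.1]))
im=cv2.imread('pics/side2.png')[170:310,200:340]; cv2.imwrite('pics/c5.png',cv2.resize(im,None,fx=4,fy=4,interpolation=2))
im=cv2.imread('pics/wrist2.png'); W=lambda x,y:plane('wrist',x,y,.134,o)
for p in [(272,291),(244,268),(302,266),(272,262)]: print(W(*p))
```

```text
[0.51278364 0.21356536 0.09074985] [-0.09003684  0.00396961 -0.14190805] [ 2.60622801e-01 -2.29315797e-02  1.87286320e+00  5.93817350e-05
  1.29054324e+00 -1.07562417e+00]
[255.46204162 260.15209191] [255.83508201 260.68255664] [255.1360822  229.38663055]
[0.51576939 0.2122856  0.134     ]
[0.50084277 0.20264781 0.134     ]
[0.50598761 0.22879791 0.134     ]
[0.50075597 0.21592233 0.134     ]
```

View pics/c5.png

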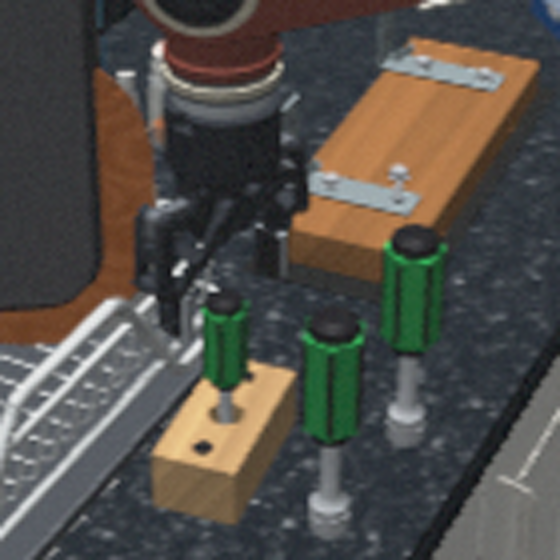

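Run:
```python
from h import *
n='side'
o=ctrl.get_obs()
im,d=ctrl.get_image(n); p=ctrl.camera_params(n)
def pt(u,v):
    z=d[v,u]; c=np.array([(u-p['cx'])/f(p)*z,(v-p['cy'])/f(p)*z,z]); return np.array(p['R']).T@(c-p['t'])
for name,u,v in [('fingL',244,252),('fingL',244,248),('fingR',267,236),('fingR',267,233),('drv crown',256,246),('drv',256,258),('stand',243,284),('worktop',270,310),('gripbody',255,210)]:
    print(name,d[v,u],pt(u,v).round(4))
im2,d2=ctrl.get_image('scene'); cv2.imwrite('pics/scene2.png',im2)
im2,d2=ctrl.get_image('wrist'); np.save('pics/wrist2.npy',d2)
print([(q,d2[q[1],q[0]]) for q in [(272,291),(168,290),(180,280),(385,285),(370,280),(300,180)]])
print(ctrl.get_obs()['tool_pos'], ctrl.camera_params('wrist')['hand_eye'])
```

```text
fingL 1.2124257 [0.5181 0.2649 0.1494]
fingL 1.211182 [0.52   0.2611 0.159 ]
fingR 1.2723234 [0.497  0.1761 0.1524]
fingR 1.2644279 [0.4959 0.1783 0.1637]
drv crown 1.2524028 [0.5096 0.2157 0.1401]
drv 1.2667459 [0.5075 0.22   0.1041]
stand 1.2573329 [0.5187 0.2734 0.0495]
worktop 1.2464457 [ 0.4336  0.2811 -0.0012]
gripbody 1.1569166 [0.4953 0.2452 0.2713]
[((272, 291), np.float32(0.1405718)), ((168, 290), np.float32(0.123704195)), ((180, 280), np.float32(0.14065942)), ((385, 285), np.float32(0.12621701)), ((370, 280), np.float32(0.14005099)), ((300, 180), np.float32(0.2261579))]
[0.51377101 0.21331414 0.09160278] [[ 1.27019589e-03 -3.00429871e-01  9.53803061e-01 -1.76624692e-01]
 [ 9.99999090e-01  8.15786717e-04 -1.07475859e-03  9.08592841e-04]
 [-4.55210284e-04  9.53803558e-01  3.00430633e-01 -7.72869703e-02]
 [ 0.00000000e+00  0.00000000e+00  0.00000000e+00  1.00000000e+00]]
```

View pics/scene2.png

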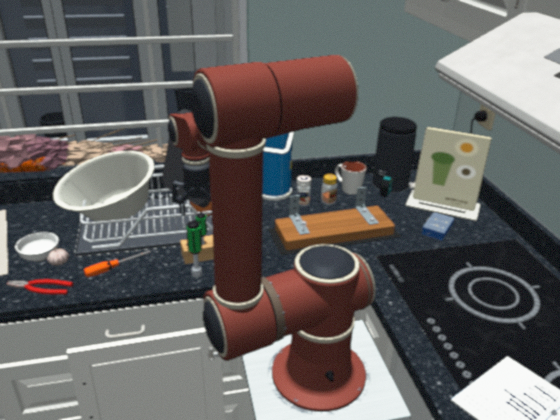

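Run:
```python
from h import *
d=np.load('pics/wrist2.npy'); p=ctrl.camera_params('wrist'); H=np.array(p['hand_eye'])
im=cv2.imread('pics/wrist2.png')
def tp(u,v):
    a=np.array([u-p['cx'],v-p['cy']]); r=np.hypot(*a); th=r/f(p); q=np.array([*(a/r*np.tan(th)),1])*d[v,u]
    return H[:3,:3]@q+H[:3,3]
for q in [(168,276),(180,276),(184,276),(180,285),(160,300),(185,300),(150,310),(385,276),(370,276),(368,300),(272,291),(272,280),(272,240),(250,190)]: print(q,d[q[1],q[0]],tp(*q).round(4))
cv2.imwrite('pics/c6.png',cv2.resize(im[230:400,90:440],None,fx=2.2,fy=2.2,interpolation=2))
```

```text
(168, 276) 0.13393877 [-0.057  -0.0454 -0.0113]
(180, 276) 0.14093973 [-0.0507 -0.042  -0.008 ]
(184, 276) 0.3000966 [ 0.0915 -0.0865  0.07  ]
(180, 285) 0.13784179 [-0.0547 -0.0413 -0.0056]
(160, 300) 0.11494354 [-0.0769 -0.0426 -0.0115]
(185, 300) 0.14641692 [-0.0493 -0.0417  0.0058]
(150, 310) 0.10859411 [-0.0836 -0.0444 -0.0113]
(385, 276) 0.13419053 [-0.0567  0.0487 -0.0111]
(370, 276) 0.13873817 [-0.0526  0.0432 -0.0091]
(368, 300) 0.14225492 [-0.0529  0.0438  0.0034]
(272, 291) 0.1405718 [-0.0528 -0.0004 -0.0025]
(272, 280) 0.13974167 [-0.052  -0.0004 -0.0077]
(272, 240) 0.16003694 [-0.0279 -0.0006 -0.0168]
(250, 190) 0.22823381 [ 0.046  -0.0168 -0.0246]
```

View pics/c6.png

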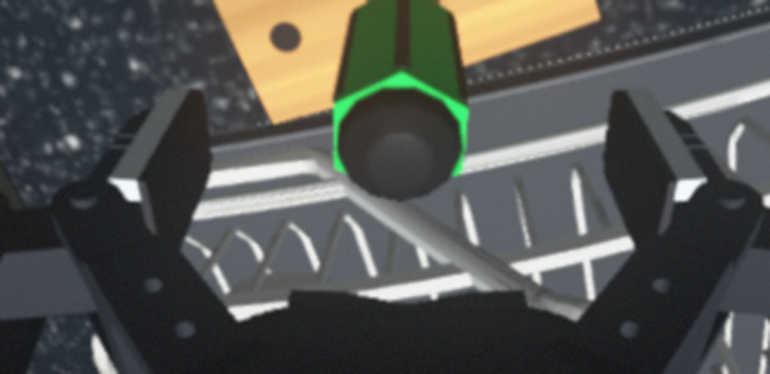

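```bash
python3 -m handwheel '[1,0.01,0,0,0,0,0, 1,0.02,0,0,0,0,0, 1,0.03,0,0,0,0,0, 1,0.035,0,0,0,0,0, 1,0.035,0,0,0,0,0, 1,0.035,0,0,0,0,0]' 40
cat > look.py <<'E'
import sys
from h import *
tag=sys.argv[1]
o=ctrl.get_obs(); im,d=ctrl.get_image('wrist'); s,ds=ctrl.get_image('side')
np.save(f'pics/{tag}w.npy',d); np.save(f'pics/{tag}s.npy',ds)
import pickle; pickle.dump(o,open(f'pics/{tag}o.pkl','wb'))
cv2.imwrite(f'pics/{tag}w.png',im); cv2.imwrite(f'pics/{tag}s.png',s)
c=s[170:310,200:340]
cv2.imwrite(f'pics/{tag}.png',np.hstack([cv2.resize(c,(420,420),interpolation=2),cv2.resize(im[130:420,90:440],(380,420))]))
print(o['t'],o['tool_pos'].round(4),o['contact_force'].round(2),o['q'].round(3),o['opening'])
E
python3 look.py a3
```

```text
t: 3.28
tool_pos: [0.5122, 0.2125, 0.0538]
tool_rot: [0.185, 1.565, -0.186]
contact_force: [-0.2, 0.3, 1.4]
opening: 0.0857
3.2833 [0.5122 0.2125 0.0538] [-0.2   0.31  1.38] [ 0.259  0.021  1.896 -0.     1.226 -1.076] 0.08573931322686831
```

View pics/a3.png

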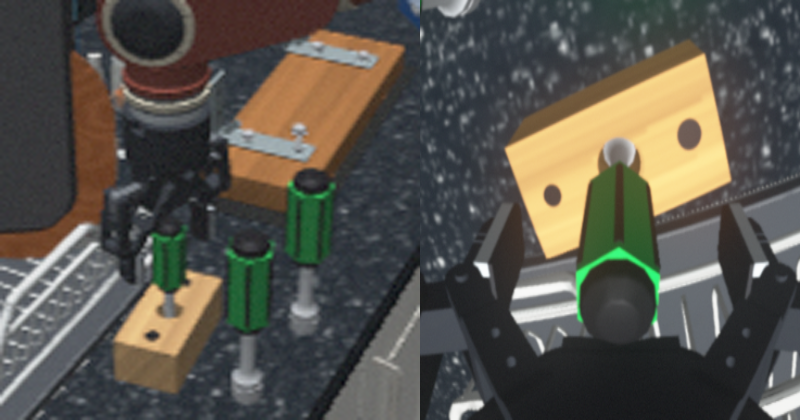

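```bash
python3 -m handwheel '[0.5,0,0,0,0,0,0, 0.5,0,0,0,0,0,0, 0.2,0,0,0,0,0,0, 0.2,0,0,0,0,0,0, 0.2,0,0,0,0,0,0, 0.2,0,0,0,0,0,0, 0.2,0,0,0,0,0,0, 0.2,0,0,0,0,0,0]' 60;python3 look.py a4
```

```text
t: 4.05
tool_pos: [0.513, 0.2127, 0.0552]
tool_rot: [0.185, 1.562, -0.185]
contact_force: [-0.8, -1.1, 2.5]
opening: 0.027
4.05 [0.513  0.2127 0.0552] [-0.77 -1.12  2.45] [ 0.259  0.02   1.895 -0.     1.227 -1.076] 0.027026405341800785
```

View pics/a4.png

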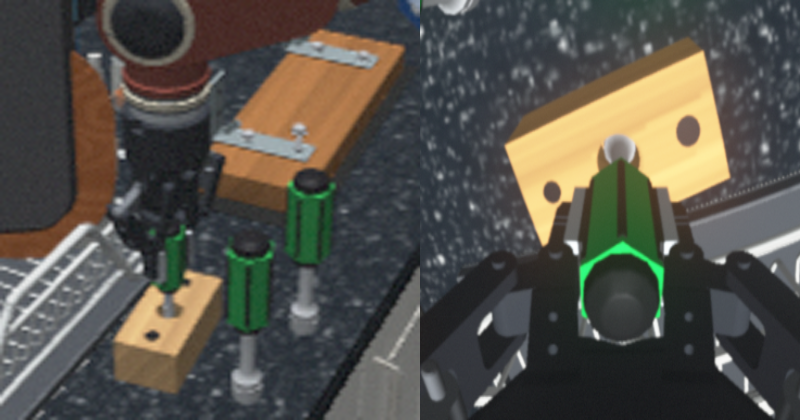

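Run:
```python
from h import *
d=np.load('pics/a4w.npy'); p=ctrl.camera_params('wrist'); H=np.array(p['hand_eye'])
def tp(u,v):
    a=np.array([u-p['cx'],v-p['cy']]); r=np.hypot(*a); th=r/f(p); q=np.array([*(a/r*np.tan(th)),1])*d[v,u]
    return H[:3,:3]@q+H[:3,3]
for v in range(258,350,8): print(v,tp(236,v).round(4),tp(240,v).round(4), tp(276,v).round(4))
```

```text
258 [ 0.01   -0.0239  0.0111] [ 0.0097 -0.0213  0.011 ] [-0.0475  0.0013 -0.0162]
266 [-0.0465 -0.0166 -0.0117] [-0.0464 -0.0148 -0.0116] [-0.0551  0.0013 -0.0161]
274 [-0.0534 -0.0159 -0.0113] [-0.0526 -0.0142 -0.0109] [-0.0629  0.0013 -0.0165]
282 [-0.0611 -0.015  -0.0116] [-0.06   -0.0135 -0.0111] [-0.0693  0.0013 -0.0165]
290 [-0.0666 -0.0144 -0.0111] [-0.0663 -0.0129 -0.011 ] [-0.075   0.0013 -0.0164]
298 [-0.0719 -0.0139 -0.0108] [-0.0692 -0.0127 -0.0091] [-0.0788  0.0013 -0.0153]
306 [-0.0718 -0.0141 -0.007 ] [-0.0743 -0.0122 -0.0087] [-0.081   0.0013 -0.0134]
314 [-0.0721 -0.0143 -0.0033] [-0.0793 -0.0118 -0.0085] [-0.0833  0.0013 -0.0115]
322 [-0.0729 -0.0144 -0.    ] [-0.0789 -0.012  -0.0046] [-0.0859  0.0013 -0.01  ]
330 [-0.0736 -0.0145  0.0035] [-0.0807 -0.012  -0.0022] [-0.0876  0.0013 -0.0078]
338 [-0.0721 -0.015   0.0089] [-0.0808 -0.0122  0.0017] [-0.0887  0.0013 -0.0051]
346 [ 0.0501 -0.0342  0.1193] [-0.0787 -0.0127  0.0076] [-0.09    0.0013 -0.0025]
```

```bash
python3 -m handwheel '[0.2,-0.01,0,0,0,0,0, 0.2,-0.03,0,0,0,0,0, 0.2,-0.05,0,0,0,0,0, 0.2,-0.08,0,0,0,0,0, 0.2,-0.11,0,0,0,0,0, 0.2,-0.14,0,0,0,0,0, 0.2,-0.16,0,0,0,0,0, 0.2,-0.16,0,0,0,0,0, 0.2,-0.16,0,0,0,0,0]' 60;python3 look.py a5
```

```text
t: 4.9
tool_pos: [0.5133, 0.2131, 0.2162]
tool_rot: [0.186, 1.56, -0.184]
contact_force: [0.5, 0.8, -1.9]
opening: 0.0275
4.9 [0.5133 0.2131 0.2162] [ 0.48  0.84 -1.88] [ 0.259 -0.125  1.755  0.     1.509 -1.076] 0.02746856464704201
```

View pics/a5.png

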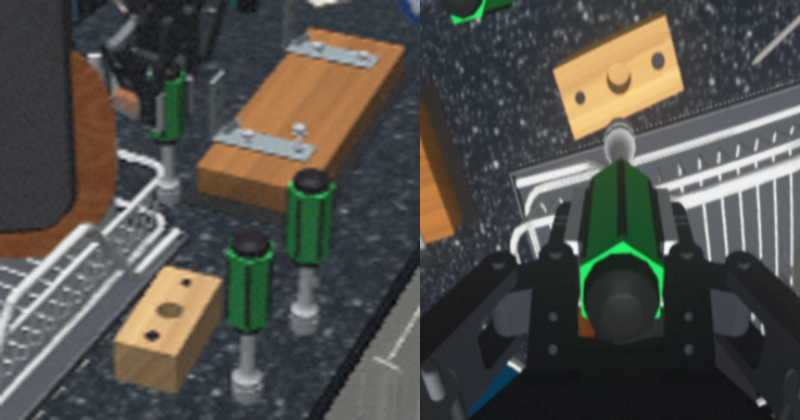

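```bash
python3 -m handwheel '[0.2,0,-0.03,0.0075,0,0,0, 0.2,0,-0.06,0.015,0,0,0, 0.2,0,-0.09,0.0225,0,0,0, 0.2,0,-0.12,0.03,0,0,0, 0.2,0,-0.15,0.0375,0,0,0, 0.2,0,-0.18,0.045,0,0,0, 0.2,0,-0.21,0.0525,0,0,0, 0.2,0,-0.24,0.06,0,0,0, 0.2,0,-0.265,0.066,0,0,0, 0.2,0,-0.285,0.072,0,0,0, 0.2,0,-0.2955,0.0753,0,0,0, 0.2,0,-0.2955,0.0753,0,0,0]' 60; python3 -m handwheel '[0.2,0,0,0,0,0,0, 0.2,0,0,0,0,0,0, 0.2,0,0,0,0,0,0]'; python3 look.py a6
```

```text
t: 6.0
tool_pos: [0.516, -0.0935, 0.2125]
tool_rot: [0.188, 1.566, -0.187]
contact_force: [-0.4, 0.0, -1.2]
opening: 0.0273
t: 6.25
tool_pos: [0.5169, -0.0909, 0.2144]
tool_rot: [0.184, 1.564, -0.183]
contact_force: [0.4, 1.1, -0.8]
opening: 0.0273
6.25 [ 0.5169 -0.0909  0.2144] [ 0.36  1.14 -0.8 ] [-0.316 -0.199  1.823  0.     1.518 -1.653] 0.027265327257194095
```

View pics/a6w.png

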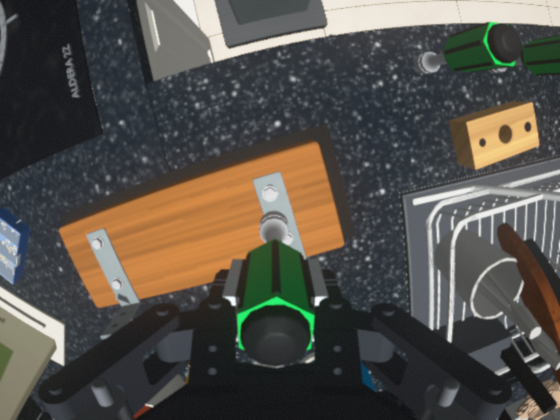

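Run:
```python
import cv2
im=cv2.imread('pics/a6w.png'); cv2.imwrite('pics/c7.png',cv2.resize(im[165:265,220:320],None,fx=7,fy=6,interpolation=2)[:600] if 0 else cv2.resize(im[165:250,225:325],None,fx=7,fy=7,interpolation=2))
```

```text
(no output)
```

View pics/c7.png

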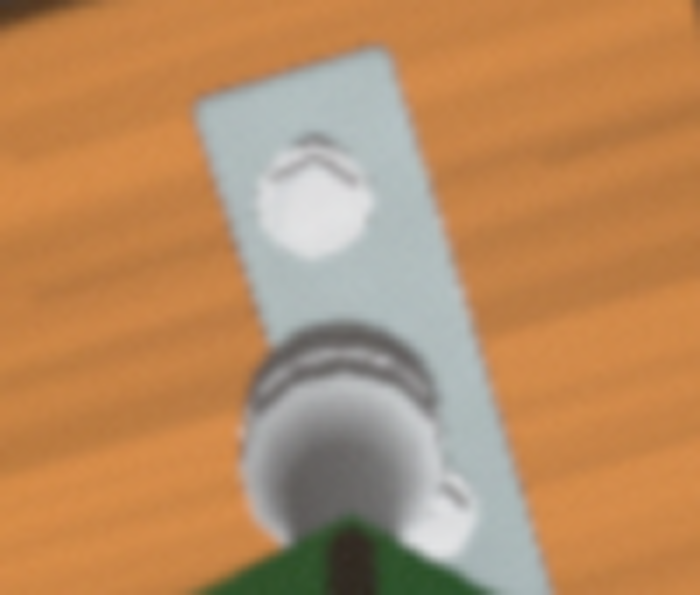

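Run:
```python
from h import *
import pickle
o=pickle.load(open('pics/a6o.pkl','rb'))
C=lambda x,y:(225-.43+x/7,165-.43+y/7)
R=Rn.from_rotvec(o['tool_rot']).as_matrix(); T=lambda p:R@np.array(p)+o['tool_pos']
sc=plane('wrist',*C(316,203),.076,o); print('screw',sc, 'rel tool',R.T@(sc-o['tool_pos']))
inv=lambda q:((q[0]-225+.43)*7,(q[1]-165+.43)*7)
for a in np.arange(0,360,30): 
    q=inv(wproj(T([.0445,.010*np.cos(np.radians(a)),.010*np.sin(np.radians(a))]),o)); print(a,np.round(q,0),end=' ')
print()
# depth of socket
d=np.load('pics/a6w.npy'); p=ctrl.camera_params('wrist'); H=np.array(p['hand_eye'])
for (x,y) in [(345,335),(345,360),(345,400),(300,400),(390,400),(316,203)]:
    u,v=map(int,np.round(C(x,y))); a=np.array([u-p['cx'],v-p['cy']]); r=np.hypot(*a); th=r/f(p); q=np.array([*(a/r*np.tan(th)),1])*d[v,u]
    print((x,y),(H[:3,:3]@q+H[:3,3]).round(4))
```

```text
screw [ 0.51671743 -0.09536314  0.076     ] rel tool [ 0.13841874 -0.00447384  0.00100347]
0 [442. 414.] 30 [428. 460.] 60 [393. 492.] 90 [345. 504.] 120 [297. 492.] 150 [261. 459.] 180 [248. 414.] 210 [260. 368.] 240 [296. 334.] 270 [345. 321.] 300 [394. 334.] 330 [429. 368.] 
(345, 335) [ 0.0407  0.0001 -0.01  ]
(345, 360) [ 0.0323  0.0002 -0.0098]
(345, 400) [ 0.0269  0.0002 -0.0073]
(300, 400) [ 0.0271 -0.0044 -0.0073]
(390, 400) [ 0.0258  0.0041 -0.0077]
(316, 203) [ 0.136  -0.0041  0.0008]
```

```bash
python3 -m handwheel '[0.2,0,-0.0044,0.001,-6,0,0, 0.2,0.008,-0.0044,0.001,-12,0,0, 0.2,0.016,-0.0044,0.001,-18,0,0, 0.2,0.024,-0.0044,0.001,-24,0,0, 0.2,0.032,-0.0044,0.001,-30,0,0, 0.2,0.04,-0.0044,0.001,-36,0,0, 0.2,0.048,-0.0044,0.001,-42,0,0, 0.2,0.056,-0.0044,0.001,-48,0,0, 0.2,0.064,-0.0044,0.001,-54,0,0, 0.2,0.072,-0.0044,0.001,-60,0,0, 0.2,0.075,-0.0044,0.001,-60,0,0, 0.2,0.075,-0.0044,0.001,-60,0,0]' 60; python3 -m handwheel '[0.2,0,0,0,0,0,0, 0.2,0,0,0,0,0,0]'; python3 look.py a7;  python3 - <<'E'
import cv2
im=cv2.imread('pics/a7w.png'); cv2.imwrite('pics/c8.png',cv2.resize(im[165:250,225:325],None,fx=7,fy=7,interpolation=2))
E
```

```text
t: 7.35
tool_pos: [0.5164, -0.0959, 0.1389]
tool_rot: [-0.632, 1.478, 0.634]
contact_force: [0.1, -0.1, -0.3]
opening: 0.0273
t: 7.52
tool_pos: [0.5174, -0.0966, 0.1406]
tool_rot: [-0.634, 1.476, 0.633]
contact_force: [0.1, -0.2, -0.6]
opening: 0.0275
7.5167 [ 0.5174 -0.0966  0.1406] [ 0.14 -0.24 -0.55] [-0.326 -0.144  1.9    0.     1.385 -2.707] 0.027495551082438553
```

View pics/c8.png

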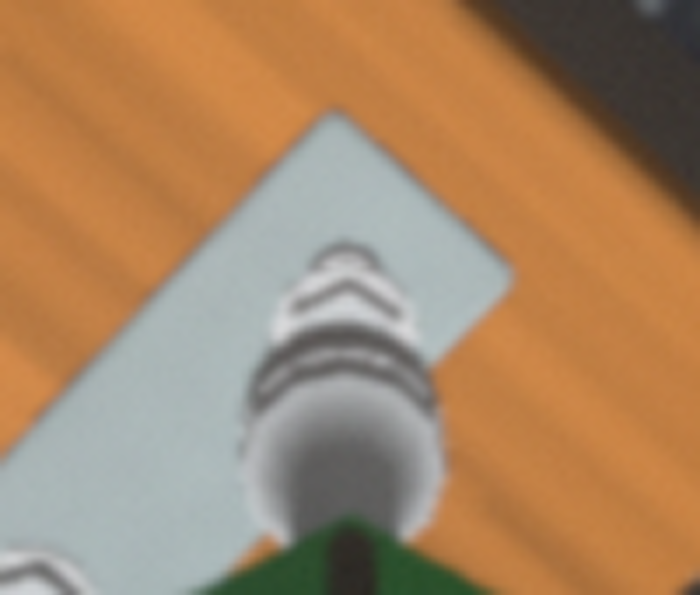

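View pics/a7.png

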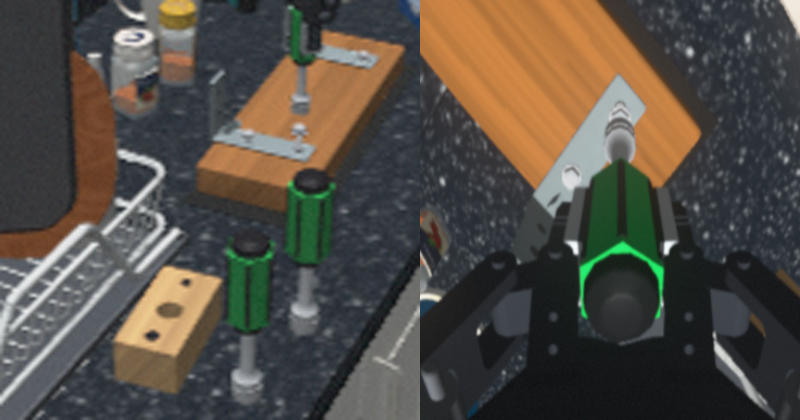

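```bash
cat > pv.py <<'E'
from h import *
import pickle,sys
o=pickle.load(open(f'pics/{sys.argv[1]}o.pkl','rb'))
p=ctrl.camera_params('wrist')
R=Rn.from_rotvec(o['tool_rot']).as_matrix()
inv=lambda q:((q[0]-225+.43)*7,(q[1]-165+.43)*7)
for z in (.068,.0695,.075):
  for dx in (o['tool_pos'][2]-.001,):
    X=R@np.array([0,0,-.0073 if z>.07 else -.0085])+o['tool_pos']; X[2]=z; print(z,np.round(inv(wproj(X,o)),0))
E
python3 pv.py a7
```

```text
0.068 [346. 255.]
0.0695 [346. 259.]
0.075 [345. 282.]
```

```bash
python3 -m handwheel '[0.2,0.006,0,0,0,0,0, 0.2,0.012,0,0,0,0,0, 0.2,0.016,0,0,0,0,0, 0.2,0.018,0,0,0,0,0, 0.2,0.019,0,0,0,0,0, 0.2,0.02,0,0,0,0,0, 0.2,0.021,0,0,0,0,0, 0.2,0.021,0,0,0,0,0]' 80; python3 look.py a8;  python3 - <<'E'
import cv2
im=cv2.imread('pics/a8w.png'); cv2.imwrite('pics/c9.png',cv2.resize(im[165:250,225:325],None,fx=7,fy=7,interpolation=2))
E
```

```text
t: 8.28
tool_pos: [0.5169, -0.0967, 0.1187]
tool_rot: [-0.634, 1.476, 0.634]
contact_force: [-0.6, 0.4, -0.8]
opening: 0.0271
8.2833 [ 0.5169 -0.0967  0.1187] [-0.6   0.35 -0.83] [-0.326 -0.124  1.919 -0.     1.347 -2.709] 0.0270883642201178
```

View pics/c9.png

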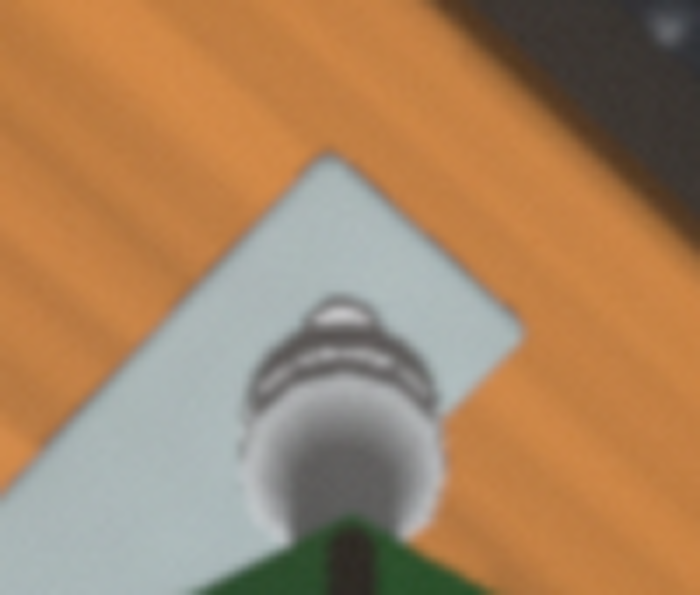

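```bash
python3 -m handwheel '[0.2,0.001,0,0,0,0,0, 0.2,0.002,0,0,0,0,0, 0.2,0.003,0,0,0,0,0, 0.2,0.0035,0,0,0,0,0, 0.2,0.0035,0,0,0,0,0]'; python3 -m handwheel '[0.2,0.0005,0,0,0,0,0, 0.2,0.0005,0,0,0,0,0]';python3 -m handwheel '[0.2,0.0005,0,0,0,0,0, 0.2,0.0005,0,0,0,0,0]'
```

```text
t: 8.8
tool_pos: [0.5169, -0.0966, 0.1151]
tool_rot: [-0.634, 1.476, 0.634]
contact_force: [-0.1, 0.5, -2.2]
opening: 0.0272
t: 8.97
tool_pos: [0.5169, -0.0966, 0.1147]
tool_rot: [-0.634, 1.476, 0.634]
contact_force: [0.0, -0.5, -1.3]
opening: 0.027
t: 9.13
tool_pos: [0.517, -0.0967, 0.1146]
tool_rot: [-0.634, 1.476, 0.634]
contact_force: [0.1, -0.0, -0.1]
opening: 0.027
```

```bash
for i in 1 2 ; do :; done; python3 -m handwheel '[0.2,0.0005,0,0,0,0,0, 0.2,0.0005,0,0,0,0,0]'; python3 -m handwheel '[0.2,0.0005,0,0,0,0,0, 0.2,0.0005,0,0,0,0,0]'; python3 -m handwheel '[0.2,0.0003,0,0,0,0,0, 0.2,0.0003,0,0,0,0,0]'; python3 look.py a9;  python3 - <<'E'
import cv2
im=cv2.imread('pics/a9w.png'); cv2.imwrite('pics/c10.png',cv2.resize(im[165:250,225:325],None,fx=7,fy=7,interpolation=2))
E
```

```text
t: 9.3
tool_pos: [0.517, -0.0967, 0.1144]
tool_rot: [-0.634, 1.476, 0.634]
contact_force: [-0.4, -0.3, 3.3]
opening: 0.0272
t: 9.47
tool_pos: [0.5171, -0.0967, 0.1143]
tool_rot: [-0.634, 1.476, 0.634]
contact_force: [-2.2, 1.3, 5.9]
opening: 0.0265
t: 9.63
tool_pos: [0.5171, -0.0967, 0.1142]
tool_rot: [-0.634, 1.476, 0.634]
contact_force: [-2.7, 0.2, 6.5]
opening: 0.0273
9.6333 [ 0.5171 -0.0967  0.1142] [-2.67  0.19  6.53] [-0.326 -0.119  1.922  0.     1.338 -2.709] 0.027288031787066933
```

View pics/c10.png

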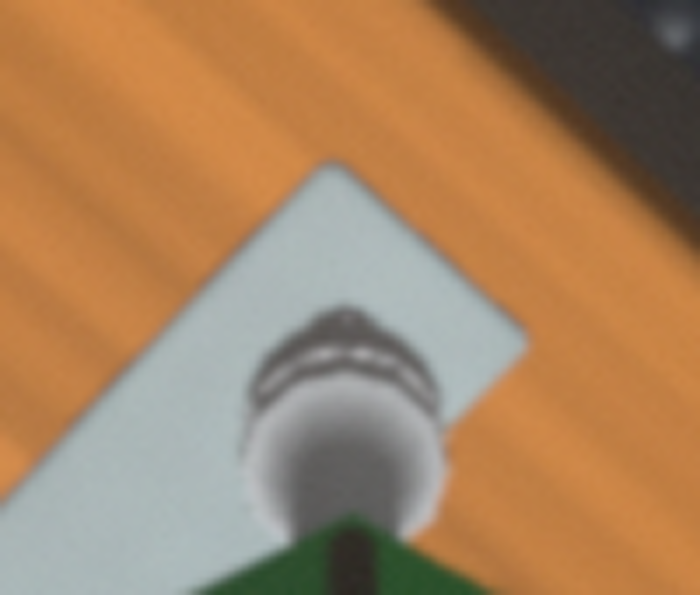

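```bash
python3 -m handwheel '[0.2,0.0005,0,0,0,0,0, 0.2,0.0005,0,0,0,0,0]'; python3 -m handwheel '[0.2,0.0005,0,0,0,0,0, 0.2,0.0005,0,0,0,0,0, 0.2,0.0005,0,0,0,0,0]'
```

```text
t: 9.9
tool_pos: [0.5172, -0.0967, 0.1141]
tool_rot: [-0.634, 1.476, 0.634]
contact_force: [-3.9, 0.5, 8.7]
opening: 0.027
t: 10.15
tool_pos: [0.5172, -0.0967, 0.1141]
tool_rot: [-0.634, 1.476, 0.634]
contact_force: [-4.5, 1.6, 9.3]
opening: 0.0273
```

```bash
python3 -m handwheel '[0.2,0.0005,0.0004,-0.0004,0,0,0, 0.2,0.001,0.0008,-0.0008,0,0,0, 0.2,0.001,0.0008,-0.0008,0,0,0]';  python3 -c "
from h import *
for i in range(3):
  print(ctrl.get_obs()['contact_force'].round(2),ctrl.get_obs()['wrist_torque'].round(3))"
```

```text
t: 10.4
tool_pos: [0.517, -0.0968, 0.114]
tool_rot: [-0.635, 1.474, 0.633]
contact_force: [-3.7, 2.5, 11.5]
opening: 0.0273
[-3.66  2.46 11.48] [0.524 0.839 0.032]
[-3.66  2.46 11.48] [0.524 0.839 0.032]
[-3.66  2.46 11.48] [0.524 0.839 0.032]
```

```bash
python3 -m handwheel '[0.2,0.0004,0,0,4,0,0, 0.2,0.0005,0,0,8,0,0, 0.2,0.0005,0,0,12,0,0, 0.2,0.0005,0,0,16,0,0, 0.2,0.00055,0,0,20,0,0, 0.2,0.0006,0,0,24,0,0]'; python3 -c "
from h import *
o=ctrl.get_obs();print(o['wrist_torque'].round(3),o['q'][5])"
```

```text
t: 10.9
tool_pos: [0.5178, -0.0967, 0.1138]
tool_rot: [-0.306, 1.545, 0.304]
contact_force: [-2.1, 2.6, 10.5]
opening: 0.0271
[ 0.629  0.519 -0.019] -2.287062928832166
```

```bash
python3 -m handwheel '[0.2,0.0004,0,0,5,0,0, 0.2,0.0006,0,0,10,0,0, 0.2,0.0007,0,0,15,0,0, 0.2,0.00075,0,0,20,0,0, 0.2,0.0008,0,0,25,0,0, 0.2,0.00085,0,0,30,0,0, 0.2,0.0009,0,0,35,0,0, 0.2,0.00095,0,0,40,0,0]'; python3 -c "
from h import *
o=ctrl.get_obs();print(o['wrist_torque'].round(3),o['q'][5])"; python3 look.py b1
```

```text
t: 11.57
tool_pos: [0.5182, -0.0965, 0.1134]
tool_rot: [0.244, 1.551, -0.242]
contact_force: [-2.6, 3.2, 13.2]
opening: 0.0272
[ 0.839  0.497 -0.018] -1.5880367655219934
11.5667 [ 0.5182 -0.0965  0.1134] [-2.64  3.15 13.18] [-0.327 -0.12   1.924  0.002  1.332 -1.588] 0.027228604069928997
```

View pics/b1.png

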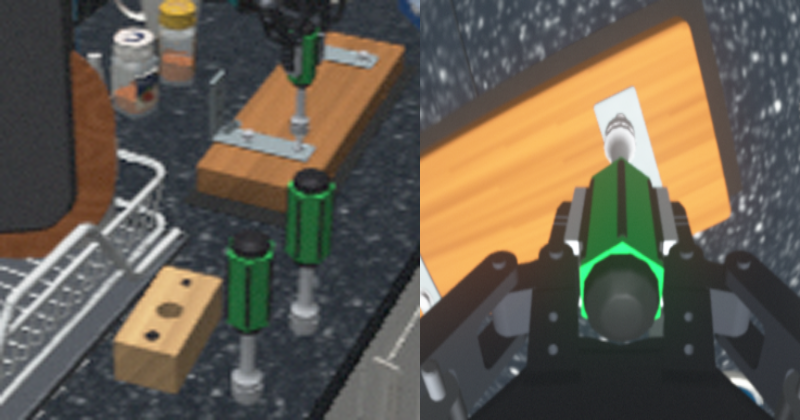

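```bash
python3 -m handwheel '[0.2,0.00006,0.0001,-0.0002,5,0,0, 0.2,0.0001,0.0002,-0.0004,10,0,0, 0.2,0.00015,0.0003,-0.0006,15,0,0, 0.2,0.0002,0.0003,-0.0008,20,0,0, 0.2,0.00025,0.0003,-0.0008,25,0,0, 0.2,0.0003,0.0003,-0.0008,30,0,0, 0.2,0.00035,0.0003,-0.0008,35,0,0, 0.2,0.0004,0.0003,-0.0008,40,0,0, 0.2,0.00045,0.0003,-0.0008,45,0,0, 0.2,0.0005,0.0003,-0.0008,50,0,0, 0.2,0.00055,0.0003,-0.0008,55,0,0, 0.2,0.0006,0.0003,-0.0008,60,0,0]'; python3 -c "
from h import *
o=ctrl.get_obs();print(o['wrist_torque'].round(3),o['q'][5])"
```

```text
t: 12.67
tool_pos: [0.5184, -0.0966, 0.113]
tool_rot: [1.053, 1.295, -1.046]
contact_force: [0.2, 1.7, 11.7]
opening: 0.027
[ 0.455 -0.064 -0.045] -0.5403199667667621
```

```bash
python3 -m handwheel '[0.2,0.0003,0,0,5,0,0, 0.2,0.0005,0,0,10,0,0, 0.2,0.0006,0,0,15,0,0, 0.2,0.00065,0,0,20,0,0, 0.2,0.0007,0,0,25,0,0, 0.2,0.00075,0,0,30,0,0, 0.2,0.0008,0,0,35,0,0, 0.2,0.00085,0,0,40,0,0, 0.2,0.0009,0,0,45,0,0, 0.2,0.00095,0,0,50,0,0, 0.2,0.001,0,0,55,0,0, 0.2,0.00105,0,0,60,0,0]'; python3 look.py b2
```

```text
t: 13.67
tool_pos: [0.5189, -0.0971, 0.1125]
tool_rot: [1.797, 0.686, -1.782]
contact_force: [0.5, 1.8, 13.5]
opening: 0.0271
13.6667 [ 0.5189 -0.0971  0.1125] [ 0.48  1.81 13.53] [-3.260e-01 -1.200e-01  1.926e+00  1.000e-03  1.326e+00  5.070e-01] 0.027136828391868182
```

View pics/b2.png

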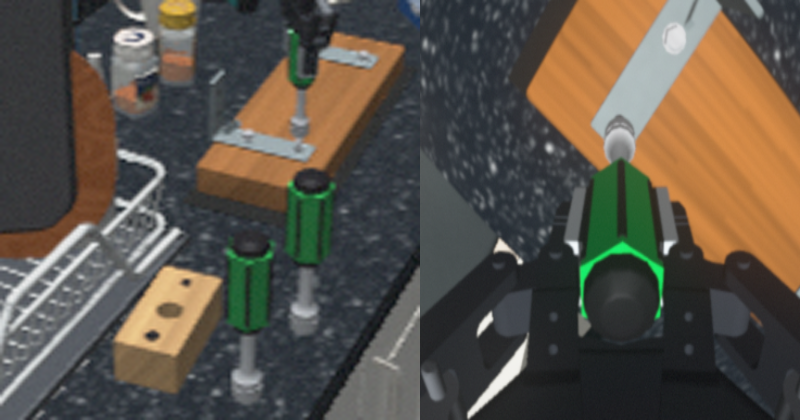

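```bash
python3 -m handwheel '[0.2,0.0003,0,0,5,0,0, 0.2,0.0005,0,0,10,0,0, 0.2,0.0006,0,0,15,0,0, 0.2,0.00065,0,0,20,0,0, 0.2,0.0007,0,0,25,0,0, 0.2,0.00075,0,0,30,0,0, 0.2,0.0008,0,0,35,0,0, 0.2,0.00085,0,0,40,0,0, 0.2,0.0009,0,0,45,0,0, 0.2,0.00095,0,0,50,0,0, 0.2,0.001,0,0,55,0,0, 0.2,0.00105,0,0,60,0,0]';python3 -c "
from h import *
o=ctrl.get_obs();print(o['wrist_torque'].round(3),o['q'][5])"
```

```text
t: 14.77
tool_pos: [0.5186, -0.0977, 0.1117]
tool_rot: [-2.064, 0.323, 2.046]
contact_force: [-0.7, -0.1, 13.5]
opening: 0.0273
[-0.13   0.345  0.037] 1.5540767062498098
```

```bash
python3 -m handwheel '[0.2,0.0001,0,0,6,0,0, 0.2,0.0002,0,0,12,0,0, 0.2,0.00025,0,0,18,0,0, 0.2,0.0003,0,0,24,0,0, 0.2,0.00035,0,0,30,0,0, 0.2,0.0004,0,0,36,0,0, 0.2,0.00045,0,0,42,0,0, 0.2,0.0005,0,0,48,0,0, 0.2,0.00055,0,0,54,0,0, 0.2,0.0006,0,0,60,0,0, 0.2,0.00065,0,0,66,0,0, 0.2,0.00068,0,0,70,0,0]';python3 look.py b3
python3 - <<'E'
import cv2
im=cv2.imread('pics/b3w.png'); cv2.imwrite('pics/c11.png',cv2.resize(im[165:250,225:325],None,fx=7,fy=7,interpolation=2))
E
```

```text
t: 15.77
tool_pos: [0.5179, -0.0976, 0.1109]
tool_rot: [-1.243, 1.188, 1.231]
contact_force: [-3.7, 0.5, 15.5]
opening: 0.0269
15.7667 [ 0.5179 -0.0976  0.1109] [-3.69  0.5  15.5 ] [-3.270e-01 -1.190e-01  1.928e+00 -1.000e-03  1.325e+00  2.776e+00] 0.026854511569403466
```

View pics/c11.png

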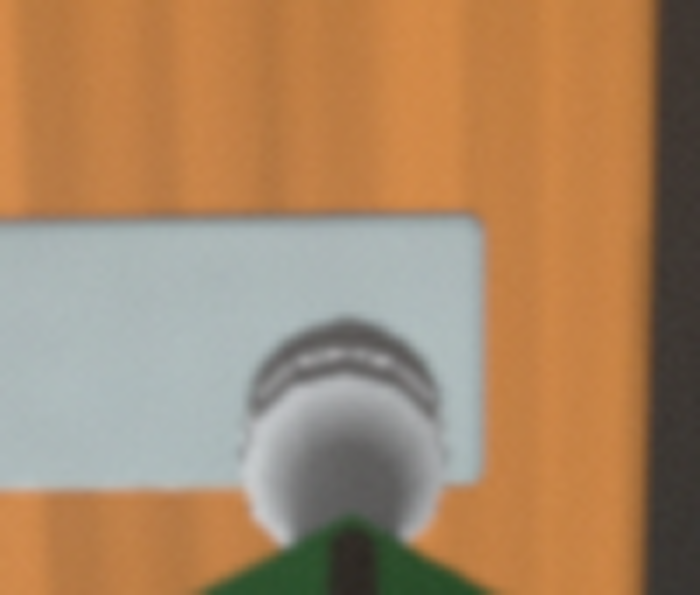

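```bash
python3 -m handwheel '[0.2,-0.002,0,0,0,0,0, 0.2,-0.005,0,0,0,0,0, 0.2,-0.008,0,0,0,0,0, 0.2,-0.012,0,0,0,0,0, 0.2,-0.02,0,0,0,0,0, 0.2,-0.03,0,0,0,0,0, 0.2,-0.05,0,0,0,0,0, 0.2,-0.07,0,0,0,0,0, 0.2,-0.09,0,0,0,0,0, 0.2,-0.1,0,0,0,0,0, 0.2,-0.1,0,0,0,0,0]';python3 look.py b4
python3 - <<'E'
import cv2
im=cv2.imread('pics/b4w.png'); cv2.imwrite('pics/c12.png',cv2.resize(im[165:250,225:325],None,fx=7,fy=7,interpolation=2))
E
```

```text
t: 16.78
tool_pos: [0.5165, -0.0966, 0.2096]
tool_rot: [-1.245, 1.186, 1.237]
contact_force: [-0.4, -0.4, -0.4]
opening: 0.0269
16.7833 [ 0.5165 -0.0966  0.2096] [-0.44 -0.41 -0.41] [-0.327 -0.199  1.831  0.     1.504  2.772] 0.02685382932195452
```

View pics/c12.png

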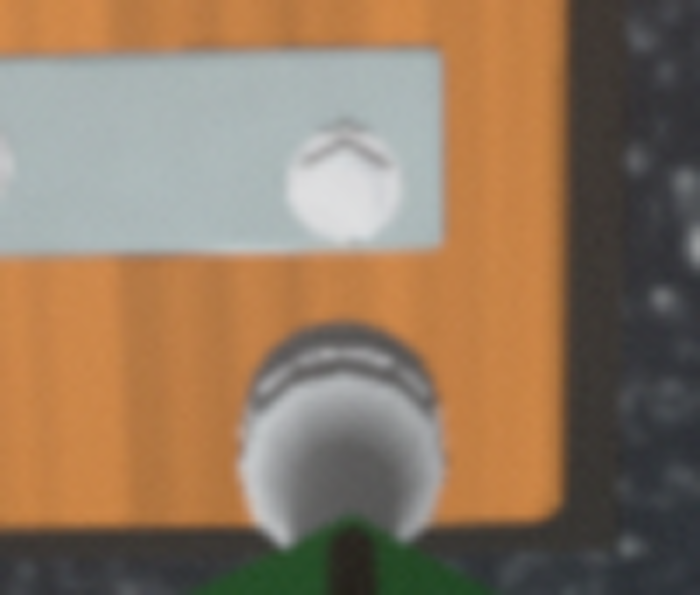

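View pics/b4.png

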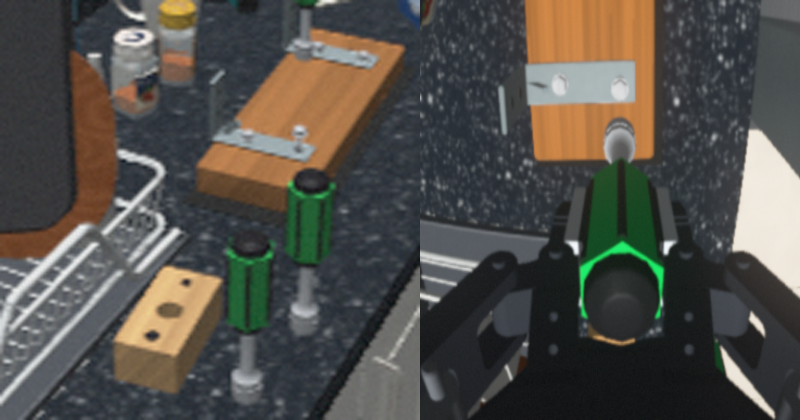

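Run:
```python
from h import *
import pickle
p=ctrl.camera_params('wrist'); H=np.array(p['hand_eye'])
def cloud(tag):
    o=pickle.load(open(f'pics/{tag}o.pkl','rb')); d=np.load(f'pics/{tag}w.npy')
    v,u=np.mgrid[0:420,0:560]; a=np.stack([u-p['cx'],v-p['cy']],-1); r=np.hypot(a[...,0],a[...,1]); th=r/f(p)
    k=np.tan(th)/r; c=np.stack([a[...,0]*k,a[...,1]*k,np.ones_like(r)],-1)*d[...,None]
    return c@H[:3,:3].T+H[:3,3],o
C=lambda x,y:tuple(int(round(q)) for q in(225-.43+x/7,165-.43+y/7))
for tag,h,bs in [('a6',(316,205),[(235,130),(380,160),(370,110),(400,230)]),('b4',(345,187),[(200,80),(200,200),(250,150),(400,80),(425,180),(420,220)])]:
    X,o=cloud(tag); u,v=C(*h); hx=np.median(X[v-2:v+3,u-2:u+3].reshape(-1,3)[:,0])
    bx=[np.median(X[q[1]-1:q[1]+2,q[0]-1:q[0]+2].reshape(-1,3)[:,0]) for q in (C(*b) for b in bs)]
    print(tag,hx,np.round(bx,4),'head above bracket mm',(np.median(bx)-hx)*1e3)
ps=ctrl.camera_params('side')
for tag in('a4','b4'):
    s=np.load(f'pics/{tag}s.npy'); im=cv2.imread(f'pics/{tag}s.png')
    v,u=np.mgrid[200:235,285:320]; z=s[200:235,285:320]
    c=np.stack([(u-ps['cx'])/f(ps)*z,(v-ps['cy'])/f(ps)*z,z],-1); W=(c-ps['t'])@np.array(ps['R'])
    m=np.hypot(W[...,0]-.517,W[...,1]+.094)<.006; print(tag,np.sort(W[m][:,2])[-8:].round(4))
```

```text
a6 0.1377438472827928 [0.1685 0.1687 0.1683 0.1683] head above bracket mm 30.69517222829815
b4 0.13486563350603095 [0.1641 0.1632 0.1634 0.1632 0.1634 0.1635] head above bracket mm 28.531589002222525
a4 [0.0709 0.0717 0.0717 0.0753 0.0758 0.0764 0.0773 0.0797]
b4 [0.072  0.0735 0.0744 0.0748 0.0752 0.076  0.0766 0.0774]
```

```bash
cat > hd.py <<'E'
from h import *
import pickle,sys
p=ctrl.camera_params('wrist'); H=np.array(p['hand_eye'])
def cloud(tag):
    o=pickle.load(open(f'pics/{tag}o.pkl','rb')); d=np.load(f'pics/{tag}w.npy')
    v,u=np.mgrid[0:420,0:560]; a=np.stack([u-p['cx'],v-p['cy']],-1); r=np.hypot(a[...,0],a[...,1]); th=r/f(p)
    k=np.tan(th)/r; c=np.stack([a[...,0]*k,a[...,1]*k,np.ones_like(r)],-1)*d[...,None]
    return c@H[:3,:3].T+H[:3,3]
C=lambda x,y:tuple(int(round(q)) for q in(225-.43+x/7,165-.43+y/7))
for tag,h,poly in [('a6',(316,205),[(205,110),(370,60),(430,240),(390,270),(375,140),(260,140),(240,200)]),('b4',(345,187),[(60,70),(430,60),(430,235),(405,235),(405,110),(280,110),(280,235),(60,235)])]:
    X=cloud(tag); m=np.zeros((420,560),np.uint8); cv2.fillPoly(m,[np.array([C(*q) for q in poly])],1); m=cv2.erode(m,np.ones((3,3)))
    B=X[m>0]; u,v=C(*h); 
    A=np.c_[B[:,1:],np.ones(len(B))]; w,*_=np.linalg.lstsq(A,B[:,0],rcond=None); res=B[:,0]-A@w
    k=np.abs(res)<.003; w,*_=np.linalg.lstsq(A[k],B[k,0],rcond=None); res=B[k,0]-A[k]@w
    P=X[v-3:v+4,u-3:u+4].reshape(-1,3); hh=np.c_[P[:,1:],np.ones(len(P))]@w-P[:,0]
    print(tag,k.sum(),res.std(),'tilt',w[:2],'h mm',np.round(np.percentile(hh,[25,50,75])*1e3,2))
E
python3 hd.py
```

```text
a6 238 0.0007266751068440328 tilt [-0.0001243   0.00360654] h mm [30.37 30.69 31.16]
b4 89 0.0006135141944744955 tilt [-0.00903804  0.18455734] h mm [27.88 28.54 29.04]
```

Run:
```python
from h import *
p=ctrl.camera_params('wrist'); H=np.array(p['hand_eye'])
C=lambda x,y:tuple(int(round(q)) for q in(225-.43+x/7,165-.43+y/7))
v,u=np.mgrid[0:420,0:560]; a=np.stack([u-p['cx'],v-p['cy']],-1); r=np.hypot(a[...,0],a[...,1]); th=r/f(p); k=np.tan(th)/r
ds=np.stack([ctrl.get_image('wrist')[1] for _ in range(12)]); d=np.median(ds,0); print(ds[:,C(345,187)[1],C(345,187)[0]])
X=(np.stack([a[...,0]*k,a[...,1]*k,np.ones_like(r)],-1)*d[...,None])@H[:3,:3].T+H[:3,3]
def q(poly):
    m=np.zeros((420,560),np.uint8); cv2.fillPoly(m,[np.array([C(*t) for t in poly])],1); return X[m>0]
for n,poly in dict(left=[(150,80),(265,80),(265,225),(150,225)],right=[(420,70),(430,70),(430,235),(420,235)],head=[(320,170),(370,170),(370,215),(320,215)],wood=[(60,300),(220,300),(220,480),(60,480)],wood2=[(460,60),(550,60),(550,480),(460,480)]).items():
    Q=q(poly); print(n,len(Q),np.median(Q,0).round(5),Q[:,0].std())
```

```text
[0.31685245 0.31506476 0.31419063 0.31471893 0.31481728 0.31542844
 0.314528   0.31453156 0.31486726 0.31474257 0.31613597 0.31652915]
left 374 [ 0.15912 -0.02155 -0.00046] 0.0006221903282354188
right 48 [0.16353 0.01195 0.00048] 0.0009288320387072863
head 56 [ 0.13076 -0.00083 -0.00133] 0.0016595193862071313
wood 648 [ 0.16408 -0.0331   0.03861] 0.0002842825288115528
wood2 854 [0.16428 0.02418 0.01926] 0.0071850026150293775
```

Run:
```python
from h import *
import pickle
p=ctrl.camera_params('wrist'); H=np.array(p['hand_eye'])
C=lambda x,y:tuple(int(round(q)) for q in(225-.43+x/7,165-.43+y/7))
v,u=np.mgrid[0:420,0:560]; a=np.stack([u-p['cx'],v-p['cy']],-1); r=np.hypot(a[...,0],a[...,1]); th=r/f(p); k=np.tan(th)/r
def X(d): return (np.stack([a[...,0]*k,a[...,1]*k,np.ones_like(r)],-1)*d[...,None])@H[:3,:3].T+H[:3,3]
ds=np.stack([ctrl.get_image('wrist')[1] for _ in range(12)]); D=X(np.median(ds,0)); A=X(np.load('pics/a6w.npy'))
np.set_printoptions(linewidth=200)
x,y=C(345,187); print((D[y-9:y+10,x-9:x+10,0]*1e3).round(0).astype(int))
x,y=C(316,205); print((A[y-9:y+10,x-9:x+10,0]*1e3).round(0).astype(int))
```

```text
[[160 160 160 160 160 160 160 160 160 161 160 160 160 160 160 160 160 161 160]
 [160 160 160 161 160 139 139 139 139 160 160 160 160 160 160 161 161 161 160]
 [160 160 139 139 139 139 138 139 139 139 139 140 160 160 160 160 160 160 160]
 [160 139 139 139 139 138 135 136 139 139 139 139 140 161 160 160 160 160 160]
 [138 139 139 138 136 133 133 134 133 137 139 139 139 140 160 160 160 160 161]
 [139 138 136 134 134 133 133 133 133 133 135 137 139 139 160 160 161 160 160]
 [137 134 133 133 132 132 132 132 132 132 133 133 135 138 139 160 160 160 160]
 [133 133 133 133 132 131 131 132 132 132 133 133 133 139 139 160 160 160 160]
 [133 133 132 131 132 131 131 131 131 132 133 133 133 139 139 161 160 160 160]
 [133 133 132 131 131 131 131 132 132 132 132 132 133 139 139 161 160 160 160]
 [133 133 131 132 132 132 132 132 132 132 131 132 133 139 139 160 160 161 160]
 [133 132 131 131 132 132 132 131 131 131 132 132 132 139 139 160 160 160 160]
 [133 133 132 132 131 131 132 131 131 132 132 132 133 139 139 160 160 160 160]
 [133 133 132 132 132 131 132 131 131 132 131 133 134 139 161 160 160 160
[... 1564 characters left out ...]
69  169  168]
 [ 169  146  140  137  138  136  139  137  139  137  138  138  138  138  140  145  168  169  169]
 [ 169  168  146  140  137  136  137  138  138  139  139  137  138  140  139  170  168  168  168]
 [ 170  169  168  145  140  139  138  138  137  138  136  140  140  144  170  168  168  169  169]
 [ 168  170  168  168  146  144  139  140  139  139  139  147  145  170  168  168  169  169  169]
 [ 169  169  168  168  169  168  168  139  141  170  169  169  168  167  167  170  168  169  169]
 [ 169  168  168  169  169  169  168  169  168  168  169  169  168  168  169 -177  169  168  169]
 [ 167  169  168  169  168  169  169  168  168  168  169  170  168  167  170  169  169  169  169]]
```

Run:
```python
from h import *
o=ctrl.get_obs(); print(o['t'],o['tool_pos'],o['contact_force'],o['tool_rot'])
p=ctrl.camera_params('wrist'); H=np.array(p['hand_eye'])
v,u=np.mgrid[0:420,0:560]; a=np.stack([u-p['cx'],v-p['cy']],-1); r=np.hypot(a[...,0],a[...,1]); th=r/f(p); k=np.tan(th)/r
def X(d): return (np.stack([a[...,0]*k,a[...,1]*k,np.ones_like(r)],-1)*d[...,None])@H[:3,:3].T+H[:3,3]
ims=[ctrl.get_image('wrist') for _ in range(10)]
D=X(np.median(np.stack([i[1] for i in ims]),0)); A=X(np.load('pics/a6w.npy'))
for n,M,(cx,cy) in(('now',D,(270,192)),('a6',A,(270,194))):
    S=M[cy-14:cy+15,cx-14:cx+15,0].ravel(); S=S[S>0]
    b=np.median(S[S>S.max()-.006]); 
    h=np.sort(S)[10:60]; w=S[(S>h.mean()+.0055)&(S<b-.018)]
    print(n,'bracket',b,'head',h.mean(),(b-h.mean())*1e3,'washer',np.median(w),(b-np.median(w))*1e3,len(w))
cv2.imwrite('pics/c13.png',cv2.resize(ims[-1][0][165:250,225:325],None,fx=7,fy=7,interpolation=2))
```

```text
18.0833 [ 0.51510909 -0.09615904  0.20605647] [-0.33228974  0.15722158 -1.69128446] [-1.24109069  1.18837155  1.24119458]
now bracket 0.16046201388869505 head 0.1315848616758431 28.877152212851946 washer 0.1388876734497587 21.574340438936357 66
a6 bracket 0.1692844581190527 head 0.13755455613955847 31.72990197949424 washer 0.14489446626744532 24.389991851607395 64
```

View pics/c13.png

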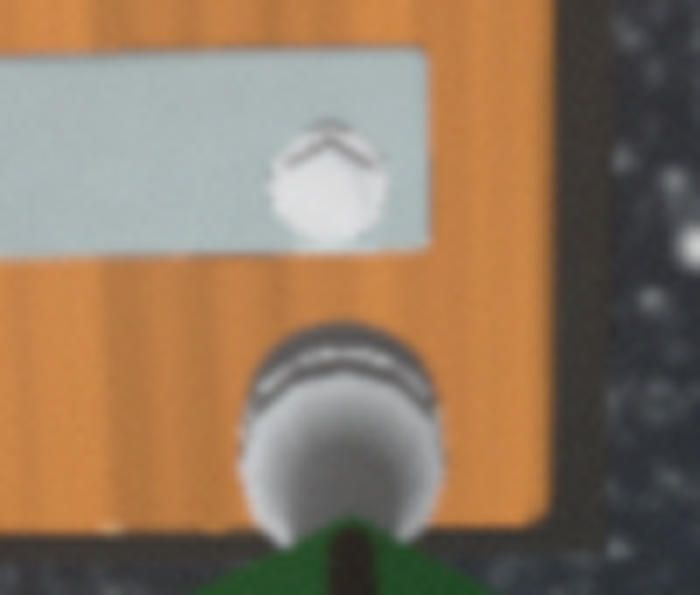

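```bash
python3 -m handwheel '[0.2,0,0,0,-7,0,0, 0.2,0,0,0,-14,0,0, 0.2,0,0,0,-21,0,0, 0.2,0,0,0,-28,0,0, 0.2,0,0,0,-35,0,0, 0.2,0,0,0,-42,0,0, 0.2,0,0,0,-49,0,0, 0.2,0,0,0,-56,0,0, 0.2,0,0,0,-60,0,0, 0.2,0,0,0,-60,0,0]' ; python3 -m handwheel '[0.2,0,0,0,-7,0,0, 0.2,0,0,0,-14,0,0, 0.2,0,0,0,-21,0,0, 0.2,0,0,0,-28,0,0, 0.2,0,0,0,-35,0,0, 0.2,0,0,0,-42,0,0, 0.2,0,0,0,-49,0,0, 0.2,0,0,0,-56,0,0, 0.2,0,0,0,-60,0,0, 0.2,0,0,0,-60,0,0, 0.2,0,0,0,-60,0,0, 0.2,0,0,0,-60,0,0]'; python3 look.py b5
python3 - <<'E'
import cv2
im=cv2.imread('pics/b5w.png'); cv2.imwrite('pics/c14.png',cv2.resize(im[165:250,225:325],None,fx=7,fy=7,interpolation=2))
E
```

```text
t: 19.42
tool_pos: [0.5151, -0.0961, 0.2061]
tool_rot: [-1.954, 0.477, 1.954]
contact_force: [0.3, 0.1, -1.3]
opening: 0.0272
t: 20.42
tool_pos: [0.5151, -0.0962, 0.2061]
tool_rot: [1.901, 0.552, -1.901]
contact_force: [0.1, -0.2, -1.4]
opening: 0.0274
20.4167 [ 0.5151 -0.0962  0.2061] [ 0.13 -0.22 -1.35] [-0.327 -0.197  1.835 -0.     1.503  0.68 ] 0.027354470222539895
```

View pics/c14.png

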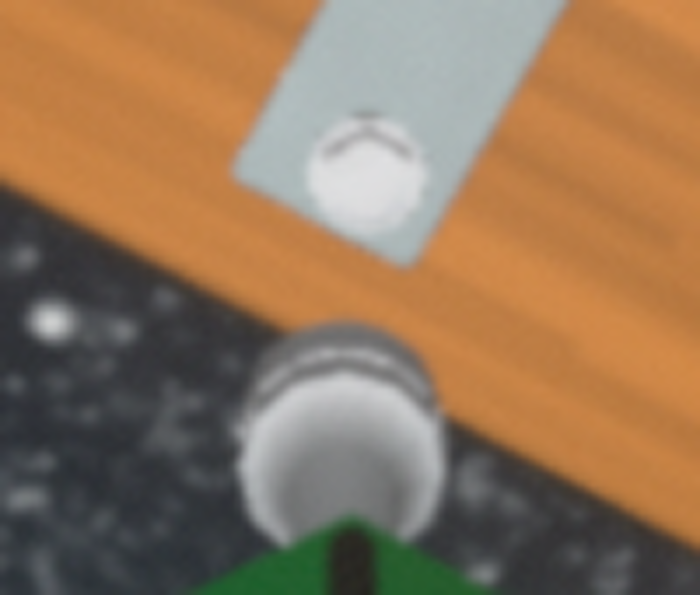

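Run:
```python
from h import *
import pickle
o=pickle.load(open('pics/b5o.pkl','rb'))
C=lambda x,y:(225-.43+x/7,165-.43+y/7)
R=Rn.from_rotvec(o['tool_rot']).as_matrix()
for z in (.0735,.0745): 
    sc=plane('wrist',*C(367,175),z-.0008,o); print(sc,R.T@(sc-o['tool_pos']))
# depth
p=ctrl.camera_params('wrist'); H=np.array(p['hand_eye'])
v,u=np.mgrid[0:420,0:560]; a=np.stack([u-p['cx'],v-p['cy']],-1); r=np.hypot(a[...,0],a[...,1]); th=r/f(p); k=np.tan(th)/r
ims=[ctrl.get_image('wrist') for _ in range(10)]; d=np.median(np.stack([i[1] for i in ims]),0)
M=(np.stack([a[...,0]*k,a[...,1]*k,np.ones_like(r)],-1)*d[...,None])@H[:3,:3].T+H[:3,3]
cx,cy=map(int,C(367,170)); S=M[cy-12:cy+12,cx-12:cx+13]
hist,e=np.histogram(S[...,0],bins=np.arange(.125,.18,.0005)); 
for hh,ee in zip(hist,e):
    if hh>3: print(round(ee*1e3,1),hh,end='; ')
```

```text
[ 0.51910533 -0.09543573  0.0727    ] [ 0.13336649  0.0015226  -0.00376257]
[ 0.51930259 -0.09530201  0.0737    ] [ 0.13236649  0.00151518 -0.00400076]
131.0 41; 131.5 36; 132.0 14; 132.5 26; 133.0 21; 135.5 4; 138.0 16; 138.5 35; 139.0 11; 159.0 14; 159.5 149; 160.0 150; 160.5 15; 161.0 4; 164.0 7; 164.5 20; 165.0 20;
```

```bash
python3 -m handwheel '[0.2,0.01,0.0012,-0.0038,0,0,0, 0.2,0.02,0.0012,-0.0038,0,0,0, 0.2,0.03,0.0012,-0.0038,0,0,0, 0.2,0.04,0.0012,-0.0038,0,0,0, 0.2,0.05,0.0012,-0.0038,0,0,0, 0.2,0.06,0.0012,-0.0038,0,0,0, 0.2,0.067,0.0012,-0.0038,0,0,0, 0.2,0.07,0.0012,-0.0038,0,0,0, 0.2,0.07,0.0012,-0.0038,0,0,0, 0.2,0.07,0.0012,-0.0038,0,0,0, 0.2,0.07,0.0012,-0.0038,0,0,0]'; python3 look.py b6
python3 - <<'E'
import cv2
im=cv2.imread('pics/b6w.png'); cv2.imwrite('pics/c15.png',cv2.resize(im[165:250,225:325],None,fx=7,fy=7,interpolation=2))
E
python3 pv.py b6
```

```text
t: 21.93
tool_pos: [0.5195, -0.0953, 0.1369]
tool_rot: [1.901, 0.553, -1.899]
contact_force: [1.5, 0.1, -0.9]
opening: 0.027
21.9333 [ 0.5195 -0.0953  0.1369] [ 1.45  0.1  -0.93] [-0.322 -0.137  1.899 -0.     1.378  0.681] 0.02703779744408236
0.068 [357. 268.]
0.0695 [357. 271.]
0.075 [357. 296.]
```

View pics/c15.png

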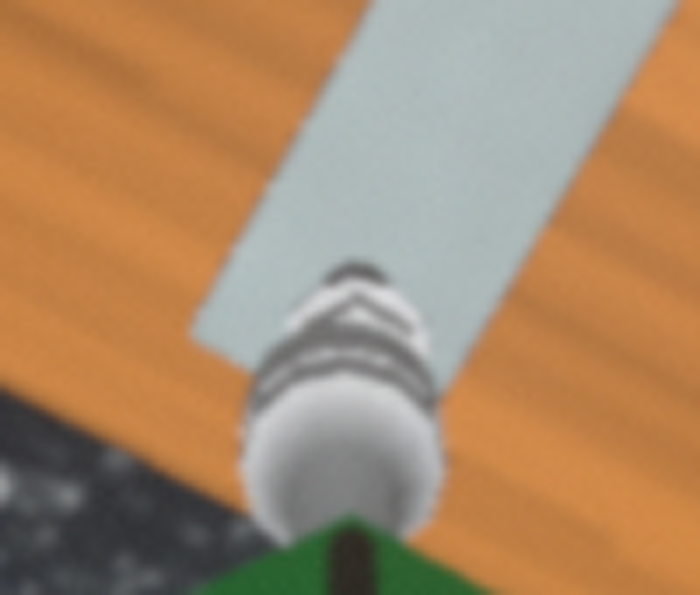

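Run:
```python
from h import *
import pickle
for t in ('a6','a7','a9','b3','b4','b5','b6'):
    o=pickle.load(open(f'pics/{t}o.pkl','rb')); R=Rn.from_rotvec(o['tool_rot']).as_matrix(); print(t,R[:,0].round(4), np.degrees(np.arctan2(R[1,1],R[0,1])).round(1))
o=ctrl.get_obs(); R=Rn.from_rotvec(o['tool_rot']).as_matrix(); print(R[:,0].round(4),o['tool_pos'])
for x in (.0445,.0625): print(x,[np.round(((q[0]-224.57)*7,(q[1]-164.57)*7)) for q in [wproj(R@np.array([x,0,-.0073])+o['tool_pos'],o)]])
```

```text
a6 [-6.e-04  6.e-04 -1.e+00] 76.6
a7 [ 1.1e-03 -4.0e-04 -1.0e+00] 136.4
a9 [ 2.e-04 -1.e-04 -1.e+00] 136.5
b3 [ 0.0064 -0.0034 -1.    ] -177.8
b4 [ 0.0048 -0.0016 -1.    ] -177.5
b5 [-0. -0. -1.] -57.6
b6 [ 1.3e-03 -5.0e-04 -1.0e+00] -57.5
[ 1.5e-03 -5.0e-04 -1.0e+00] [ 0.51952837 -0.09528914  0.13696969]
0.0445 [array([358., 343.])]
0.0625 [array([358., 294.])]
```

Run:
```python
from h import *
for i in range(2):
    p=ctrl.camera_params('wrist'); print(p['cx'],p['cy'],p['fov_y']); print(p['hand_eye'])
import pickle
o=pickle.load(open('pics/a7o.pkl','rb')); R=Rn.from_rotvec(o['tool_rot']).as_matrix()
q=wproj(R@np.array([.0445,0,-.0073])+o['tool_pos'],o); print((q-[224.57,164.57])*7)
```

```text
274.74223917869824 213.5955434693315 65.70646984690485
[[-1.78742530e-04 -3.02884754e-01  9.53027174e-01 -1.76625906e-01]
 [ 9.99999881e-01  3.79429853e-04  3.08140245e-04 -7.75391576e-04]
 [-4.54937943e-04  9.53027115e-01  3.02884650e-01 -7.76008821e-02]
 [ 0.00000000e+00  0.00000000e+00  0.00000000e+00  1.00000000e+00]]
274.74223917869824 213.5955434693315 65.70646984690485
[[-1.78742530e-04 -3.02884754e-01  9.53027174e-01 -1.76625906e-01]
 [ 9.99999881e-01  3.79429853e-04  3.08140245e-04 -7.75391576e-04]
 [-4.54937943e-04  9.53027115e-01  3.02884650e-01 -7.76008821e-02]
 [ 0.00000000e+00  0.00000000e+00  0.00000000e+00  1.00000000e+00]]
[358.11108917 343.40714545]
```

```bash
python3 -m handwheel '[0.2,0.003,0.0006,0.0006,0,0,0, 0.2,0.006,0.0012,0.0012,0,0,0, 0.2,0.01,0.0012,0.0012,0,0,0, 0.2,0.013,0.0012,0.0012,0,0,0, 0.2,0.015,0.0012,0.0012,0,0,0, 0.2,0.016,0.0012,0.0012,0,0,0, 0.2,0.017,0.0012,0.0012,0,0,0, 0.2,0.018,0.0012,0.0012,0,0,0, 0.2,0.019,0.0012,0.0012,0,0,0, 0.2,0.02,0.0012,0.0012,0,0,0, 0.2,0.02,0.0012,0.0012,0,0,0]'; python3 look.py b7
python3 - <<'E'
import cv2
im=cv2.imread('pics/b7w.png'); cv2.imwrite('pics/c16.png',cv2.resize(im[165:250,225:325],None,fx=7,fy=7,interpolation=2))
E
```

```text
t: 22.95
tool_pos: [0.5188, -0.0969, 0.1161]
tool_rot: [1.9, 0.553, -1.899]
contact_force: [1.5, -0.5, -1.6]
opening: 0.0273
22.95 [ 0.5188 -0.0969  0.1161] [ 1.46 -0.47 -1.57] [-0.326 -0.117  1.917 -0.     1.341  0.678] 0.027340913410577247
```

View pics/c16.png

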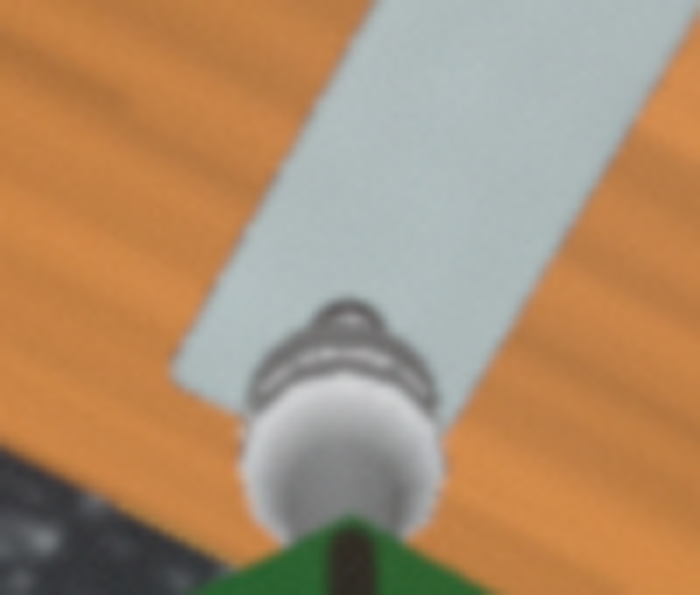

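Aligned over the head (washer arc at crop 348,310, like picture a8). Lowering to contact.

```bash
python3 -m handwheel '[0.2,0.001,0,0,0,0,0, 0.2,0.002,0,0,0,0,0, 0.2,0.003,0,0,0,0,0, 0.2,0.0035,0,0,0,0,0, 0.2,0.004,0,0,0,0,0, 0.2,0.004,0,0,0,0,0]'; python3 -m handwheel '[0.2,0.0005,0,0,0,0,0, 0.2,0.001,0,0,0,0,0, 0.2,0.001,0,0,0,0,0]'
```

```text
t: 23.55
tool_pos: [0.5188, -0.0969, 0.1122]
tool_rot: [1.9, 0.553, -1.899]
contact_force: [1.4, -0.9, -1.0]
opening: 0.0269
t: 23.8
tool_pos: [0.5188, -0.0969, 0.1114]
tool_rot: [1.9, 0.553, -1.9]
contact_force: [-0.2, -0.7, 0.3]
opening: 0.027
```

```bash
python3 -m handwheel '[0.2,0.0005,0,0,0,0,0, 0.2,0.0005,0,0,0,0,0]'; python3 -m handwheel '[0.2,0.0005,0,0,0,0,0, 0.2,0.0005,0,0,0,0,0]'; python3 -m handwheel '[0.2,0.0005,0,0,0,0,0, 0.2,0.001,0,0,0,0,0, 0.2,0.001,0,0,0,0,0]'
```

```text
t: 23.97
tool_pos: [0.5189, -0.0969, 0.1113]
tool_rot: [1.9, 0.553, -1.899]
contact_force: [-0.1, -0.1, 4.7]
opening: 0.027
t: 24.13
tool_pos: [0.519, -0.0969, 0.1112]
tool_rot: [1.9, 0.553, -1.899]
contact_force: [-1.4, 1.3, 6.4]
opening: 0.0273
t: 24.38
tool_pos: [0.5191, -0.0969, 0.111]
tool_rot: [1.9, 0.553, -1.899]
contact_force: [-2.8, 0.5, 9.4]
opening: 0.0274
```

```bash
python3 -m handwheel '[0.2,0.0005,0,0,0,0,0, 0.2,0.001,0,0,0,0,0, 0.2,0.0013,0,0,0,0,0, 0.2,0.0013,0,0,0,0,0]'; python3 -m handwheel '[0.2,0.00005,0,0,5,0,0, 0.2,0.0001,0,0,10,0,0, 0.2,0.00015,0,0,15,0,0, 0.2,0.0002,0,0,20,0,0, 0.2,0.00025,0,0,25,0,0, 0.2,0.0003,0,0,30,0,0, 0.2,0.00035,0,0,35,0,0, 0.2,0.0004,0,0,40,0,0]'
```

```text
t: 24.72
tool_pos: [0.5193, -0.0969, 0.1109]
tool_rot: [1.9, 0.553, -1.899]
contact_force: [-4.9, 1.1, 14.4]
opening: 0.0273
t: 25.38
tool_pos: [0.5198, -0.0977, 0.1105]
tool_rot: [-2.155, 0.148, 2.15]
contact_force: [-2.9, -1.9, 13.4]
opening: 0.0272
```

```bash
python3 -m handwheel '[0.2,0.0001,0,0,5,0,0, 0.2,0.00015,0,0,10,0,0, 0.2,0.0002,0,0,15,0,0, 0.2,0.00025,0,0,20,0,0, 0.2,0.0003,0,0,25,0,0, 0.2,0.00035,0,0,30,0,0, 0.2,0.0004,0,0,35,0,0, 0.2,0.00045,0,0,40,0,0, 0.2,0.00045,0,0,40,0,0, 0.2,0.00045,0,0,40,0,0]'; python3 -c "
from h import *
o=ctrl.get_obs();print(o['wrist_torque'].round(3),o['q'][5])"
```

```text
t: 26.22
tool_pos: [0.5191, -0.0977, 0.1099]
tool_rot: [-1.733, 0.764, 1.73]
contact_force: [-4.5, -0.7, 14.5]
opening: 0.027
[-0.287  1.286 -0.052] 2.074516672667141
```

```bash
python3 -m handwheel '[0.2,-0.002,0,0,0,0,0, 0.2,-0.005,0,0,0,0,0, 0.2,-0.008,0,0,0,0,0, 0.2,-0.012,0,0,0,0,0, 0.2,-0.02,0,0,0,0,0, 0.2,-0.03,0,0,0,0,0, 0.2,-0.05,0,0,0,0,0, 0.2,-0.07,0,0,0,0,0, 0.2,-0.09,0,0,0,0,0, 0.2,-0.1,0,0,0,0,0, 0.2,-0.1,0,0,0,0,0, 0.2,-0.1,0,0,0,0,0]';python3 -m handwheel '[0.2,0,0,0,0,0,0, 0.2,0,0,0,0,0,0, 0.2,0,0,0,0,0,0]'; python3 look.py b8
python3 - <<'E'
from h import *
p=ctrl.camera_params('wrist'); H=np.array(p['hand_eye']); print(H[:3,3])
v,u=np.mgrid[0:420,0:560]; a=np.stack([u-p['cx'],v-p['cy']],-1); r=np.hypot(a[...,0],a[...,1]); th=r/f(p); k=np.tan(th)/r
ims=[ctrl.get_image('wrist') for _ in range(8)]; d=np.median(np.stack([i[1] for i in ims]),0)
M=(np.stack([a[...,0]*k,a[...,1]*k,np.ones_like(r)],-1)*d[...,None])@H[:3,:3].T+H[:3,3]
S=M[165:208,240:310]
hist,e=np.histogram(S[...,0],bins=np.arange(.125,.18,.0005)); 
for hh,ee in zip(hist,e):
    if hh>5: print(round(ee*1e3,1),hh,end='; ')
cv2.imwrite('pics/c17.png',cv2.resize(ims[-1][0][165:250,225:325],None,fx=7,fy=7,interpolation=2))
E
```

```text
t: 27.22
tool_pos: [0.5189, -0.0967, 0.2075]
tool_rot: [-1.732, 0.761, 1.73]
contact_force: [-0.3, 0.1, -1.3]
opening: 0.0269
t: 27.47
tool_pos: [0.5178, -0.0965, 0.2052]
tool_rot: [-1.728, 0.762, 1.734]
contact_force: [0.2, 0.7, -1.2]
opening: 0.027
27.4667 [ 0.5178 -0.0965  0.2052] [ 0.16  0.73 -1.16] [-0.326 -0.187  1.828  0.     1.503  2.074] 0.02698272920881016
[-0.1766249  -0.00064092 -0.07641232]
133.0 11; 133.5 31; 134.0 34; 134.5 18; 135.0 17; 135.5 17; 140.5 20; 141.0 27; 141.5 11; 159.5 39; 160.0 374; 160.5 552; 161.0 124; 161.5 29; 162.0 12; 164.5 73; 165.0 597; 165.5 728; 166.0 124; 166.5 13; 167.0 7;
```

View pics/c17.png

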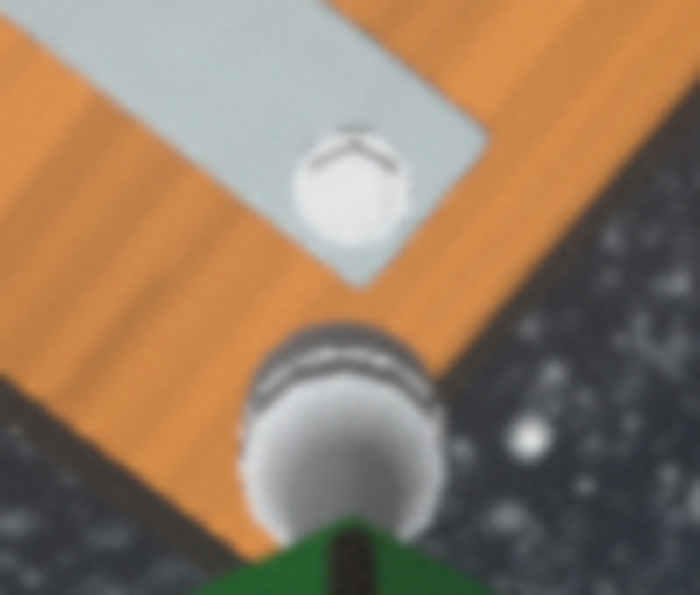

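View pics/b8.png

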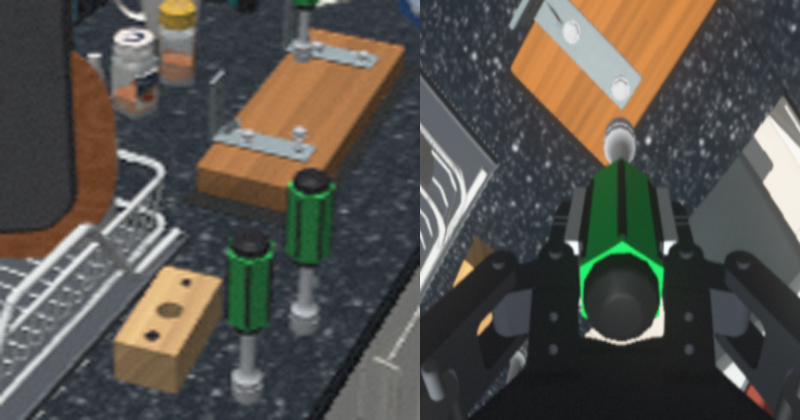

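```bash
python3 -m handwheel '[0.2,-0.005,0,0,-7,0,0, 0.2,-0.01,0,0,-14,0,0, 0.2,-0.01,0,0,-21,0,0, 0.2,-0.01,0,0,-28,0,0, 0.2,-0.01,0,0,-35,0,0, 0.2,-0.01,0,0,-42,0,0, 0.2,-0.01,0,0,-49,0,0, 0.2,-0.01,0,0,-56,0,0, 0.2,-0.01,0,0,-63,0,0, 0.2,-0.01,0,0,-70,0,0, 0.2,-0.01,0,0,-77,0,0, 0.2,-0.01,0,0,-84,0,0]'; python3 -m handwheel '[0.2,0,0,0,-7,0,0, 0.2,0,0,0,-14,0,0, 0.2,0,0,0,-21,0,0, 0.2,0,0,0,-28,0,0, 0.2,0,0,0,-35,0,0, 0.2,0,0,0,-42,0,0, 0.2,0,0,0,-49,0,0, 0.2,0,0,0,-56,0,0, 0.2,0,0,0,-63,0,0, 0.2,0,0,0,-70,0,0, 0.2,0,0,0,-77,0,0, 0.2,0,0,0,-84,0,0]'; python3 -m handwheel '[0.2,0,0,0,-7,0,0, 0.2,0,0,0,-14,0,0, 0.2,0,0,0,-21,0,0, 0.2,0,0,0,-28,0,0, 0.2,0,0,0,-35,0,0, 0.2,0,0,0,-42,0,0, 0.2,0,0,0,-46,0,0, 0.2,0,0,0,-46,0,0, 0.2,0,0,0,-46,0,0, 0.2,0,0,0,-46,0,0]'
python3 - <<'E'
from h import *
o=ctrl.get_obs(); R=Rn.from_rotvec(o['tool_rot']).as_matrix(); print(o['q'],R.round(4))
g=Rn.from_rotvec([.186,1.562,-.1855]).as_matrix(); print('turn err deg',np.degrees((Rn.from_matrix(R.T@g)).as_rotvec()))
print(R.T@(np.array([.5133,.2131,.2162])-o['tool_pos']))
E
```

```text
t: 28.97
tool_pos: [0.5186, -0.0968, 0.217]
tool_rot: [1.852, 0.617, -1.852]
contact_force: [0.4, -0.6, -1.0]
opening: 0.027
t: 29.97
tool_pos: [0.5186, -0.0968, 0.217]
tool_rot: [0.804, 1.417, -0.804]
contact_force: [0.2, -0.1, -1.1]
opening: 0.0272
t: 30.8
tool_pos: [0.5186, -0.0968, 0.217]
tool_rot: [0.186, 1.563, -0.186]
contact_force: [-0.6, 0.5, -2.2]
opening: 0.0276
[-3.25653678e-01 -1.93654552e-01  1.81430439e+00  1.21891313e-06
  1.52086402e+00 -1.65901937e+00] [[ 1.000e-04  2.352e-01  9.719e-01]
 [-0.000e+00  9.719e-01 -2.352e-01]
 [-1.000e+00 -0.000e+00  1.000e-04]]
turn err deg [-0.04588239 -0.03888323  0.02383905]
[ 0.0007475   0.29996365 -0.07806791]
```

```bash
python3 -m handwheel '[0.2,0,0.03,-0.008,0,0,0, 0.2,0,0.06,-0.016,0,0,0, 0.2,0,0.09,-0.024,0,0,0, 0.2,0,0.12,-0.032,0,0,0, 0.2,0,0.15,-0.04,0,0,0, 0.2,0,0.18,-0.048,0,0,0, 0.2,0,0.21,-0.056,0,0,0, 0.2,0,0.24,-0.063,0,0,0, 0.2,0,0.265,-0.07,0,0,0, 0.2,0,0.285,-0.075,0,0,0, 0.2,0,0.3,-0.078,0,0,0, 0.2,0,0.3,-0.078,0,0,0]'; python3 -m handwheel '[0.2,0,0,0,0,0,0, 0.2,0,0,0,0,0,0, 0.2,0,0,0,0,0,0]'; python3 look.py d1
python3 - <<'E'
import cv2,numpy as np
a=cv2.imread('pics/d1w.png')[120:260,200:340];b=cv2.imread('pics/a5w.png')[120:260,200:340]
cv2.imwrite('pics/c18.png',cv2.resize(np.hstack([b,a]),(800,400),interpolation=2))
E
```

```text
t: 31.8
tool_pos: [0.5125, 0.2157, 0.2168]
tool_rot: [0.184, 1.563, -0.183]
contact_force: [-1.6, -1.0, -0.7]
opening: 0.0274
t: 32.05
tool_pos: [0.5129, 0.2123, 0.2169]
tool_rot: [0.186, 1.563, -0.187]
contact_force: [0.4, 0.5, -1.4]
opening: 0.0274
32.05 [0.5129 0.2123 0.2169] [ 0.4   0.53 -1.43] [ 0.258 -0.125  1.753 -0.     1.513 -1.075] 0.027417456893619768
```

View pics/c18.png

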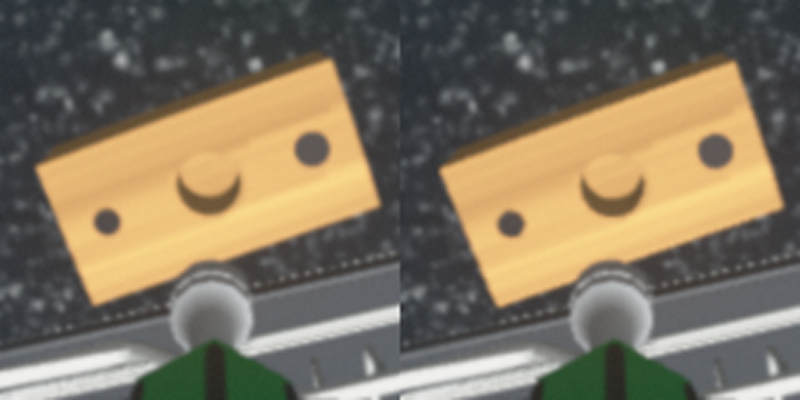

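```bash
python3 -m handwheel '[0.2,0.03,0.001,0.0006,0,0,0, 0.2,0.06,0.001,0.0006,0,0,0, 0.2,0.085,0.001,0.0006,0,0,0, 0.2,0.1,0.001,0.0006,0,0,0, 0.2,0.108,0.001,0.0006,0,0,0, 0.2,0.112,0.001,0.0006,0,0,0, 0.2,0.115,0.001,0.0006,0,0,0, 0.2,0.115,0.001,0.0006,0,0,0, 0.2,0.115,0.001,0.0006,0,0,0]'; python3 look.py d2
python3 - <<'E'
import cv2,numpy as np
a=cv2.imread('pics/d2w.png')[120:260,200:340];b=cv2.imread('pics/d2s.png')[210:310,220:320]
cv2.imwrite('pics/c19.png',np.hstack([cv2.resize(a,(400,400),interpolation=2),cv2.resize(b,(400,400),interpolation=2)]))
E
```

```text
t: 32.9
tool_pos: [0.5147, 0.2141, 0.1034]
tool_rot: [0.186, 1.561, -0.185]
contact_force: [0.1, 1.3, -0.7]
opening: 0.0269
32.9 [0.5147 0.2141 0.1034] [ 0.06  1.27 -0.74] [ 0.261 -0.033  1.86  -0.     1.312 -1.074] 0.02692831937716684
```

View pics/c19.png

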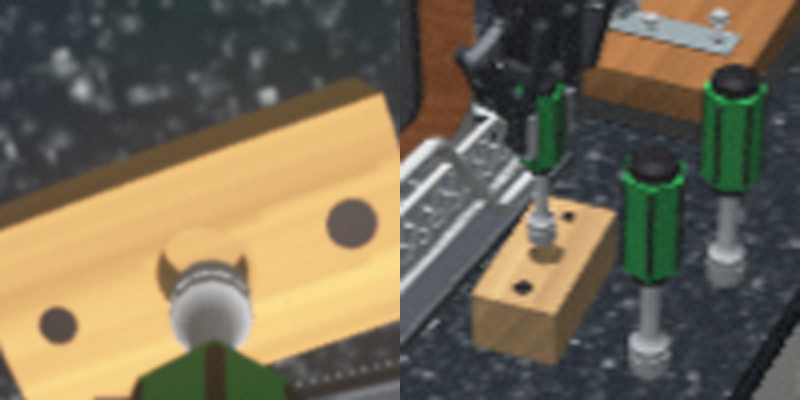

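```bash
python3 -m handwheel '[0.2,0,0,0,0,0,0, 0.2,0,0,0,0,0,0, 0.2,0,0,0,0,0,0, 0.2,0,0,0,0,0,0]'; python3 look.py d3
python3 - <<'E'
import cv2,numpy as np
a=cv2.imread('pics/d3w.png')[140:240,220:320]
cv2.imwrite('pics/c20.png',cv2.resize(a,(600,600),interpolation=2))
E
```

```text
t: 33.33
tool_pos: [0.5137, 0.214, 0.1021]
tool_rot: [0.185, 1.563, -0.185]
contact_force: [-0.6, -1.0, -1.4]
opening: 0.0276
33.3333 [0.5137 0.214  0.1021] [-0.57 -1.03 -1.35] [ 0.261 -0.032  1.862 -0.     1.312 -1.074] 0.027610321832102748
```

View pics/c20.png

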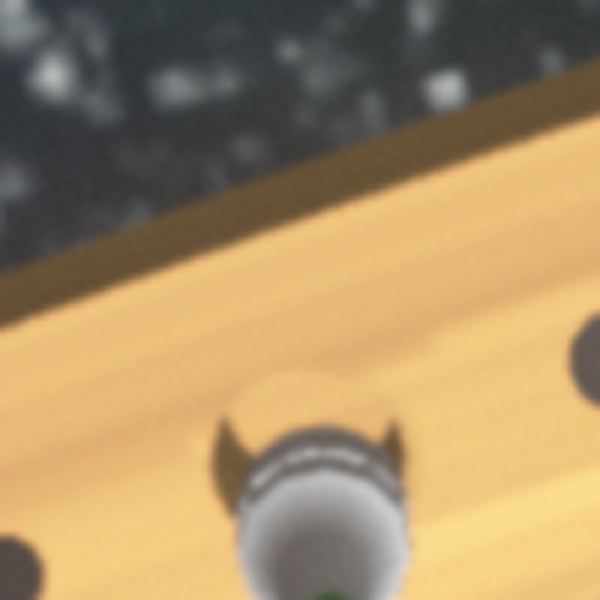

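Run:
```python
from h import *
import pickle
o=pickle.load(open('pics/d3o.pkl','rb')); R=Rn.from_rotvec(o['tool_rot']).as_matrix(); T=lambda p:R@np.array(p)+o['tool_pos']
K=lambda q:np.round((np.array(q)-[220,140]+.42)*6)
print(ctrl.camera_params('wrist')['hand_eye'][:3,3])
print('mouth far',K(wproj(T([.0445,0,-.01]),o)),'l/r',K(wproj(T([.0445,-.01,0]),o)),K(wproj(T([.0445,.01,0]),o)))
print('axis at .045',K(wproj(T([.0571,0,0]),o)))
a=plane('wrist',220-.42+307/6,140-.42+471/6,.045,o); print(a,R.T@(a-o['tool_pos']))
```

```text
[-0.17662547  0.00090848 -0.07728737]
mouth far [325. 425.] l/r [242. 505.] [409. 505.]
axis at .045 [326. 472.]
[0.51308171 0.21171171 0.045     ] [ 0.05708459 -0.00237791 -0.0001115 ]
```

```bash
python3 -m handwheel '[0.2,0,-0.0011,0,0,0,0, 0.2,0,-0.0022,0,0,0,0, 0.2,0.003,-0.0022,0,0,0,0, 0.2,0.008,-0.0022,0,0,0,0, 0.2,0.013,-0.0022,0,0,0,0, 0.2,0.018,-0.0022,0,0,0,0, 0.2,0.023,-0.0022,0,0,0,0, 0.2,0.023,-0.0022,0,0,0,0]'; python3 -m handwheel '[0.2,0.005,0,0,0,0,0, 0.2,0.01,0,0,0,0,0, 0.2,0.015,0,0,0,0,0, 0.2,0.02,0,0,0,0,0, 0.2,0.02,0,0,0,0,0, 0.2,0.02,0,0,0,0,0]'; python3 look.py d4
```

```text
t: 34.1
tool_pos: [0.512, 0.2115, 0.077]
tool_rot: [0.184, 1.566, -0.186]
contact_force: [-0.1, 0.7, -1.4]
opening: 0.027
t: 34.6
tool_pos: [0.5128, 0.2117, 0.0583]
tool_rot: [0.185, 1.564, -0.185]
contact_force: [0.2, 0.5, -1.2]
opening: 0.0271
34.6 [0.5128 0.2117 0.0583] [ 0.17  0.54 -1.22] [ 0.257  0.015  1.894 -0.     1.234 -1.078] 0.027139503267639864
```

View pics/d4.png

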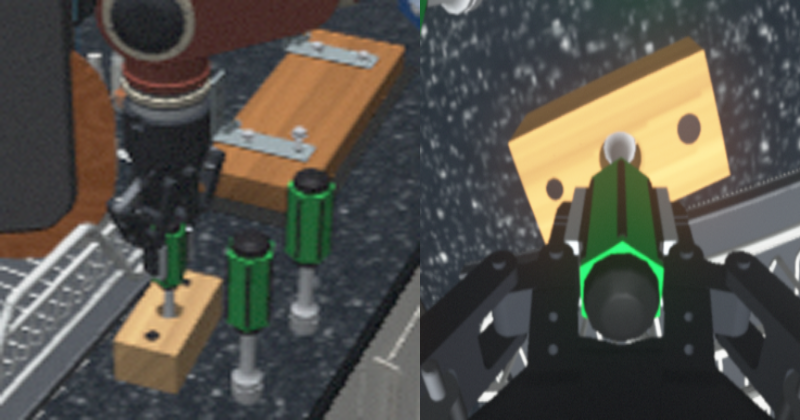

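In the hole without contact. Lowering 3 mm more, then opening.

```bash
python3 -m handwheel '[0.2,0.001,0,0,0,0,0, 0.2,0.002,0,0,0,0,0, 0.2,0.003,0,0,0,0,0, 0.2,0.003,0,0,0,0,0, 0.2,0.003,0,0,0,0,0]' 20; python3 -m handwheel '[0.4,0,0,0,0,0,0, 0.45,0,0,0,0,0,0, 0.6,0,0,0,0,0,0, 0.8,0,0,0,0,0,0, 1,0,0,0,0,0,0, 1,0,0,0,0,0,0, 1,0,0,0,0,0,0, 1,0,0,0,0,0,0]'; python3 look.py d5
```

```text
t: 35.12
tool_pos: [0.5131, 0.2118, 0.0559]
tool_rot: [0.185, 1.563, -0.185]
contact_force: [-0.7, 0.1, -1.0]
opening: 0.027
t: 35.78
tool_pos: [0.5132, 0.2118, 0.056]
tool_rot: [0.185, 1.563, -0.185]
contact_force: [-0.0, -0.1, 0.1]
opening: 0.0853
35.7833 [0.5132 0.2118 0.056 ] [-0.02 -0.07  0.13] [ 0.257  0.018  1.895 -0.     1.228 -1.078] 0.08525096687795128
```

View pics/d5.png

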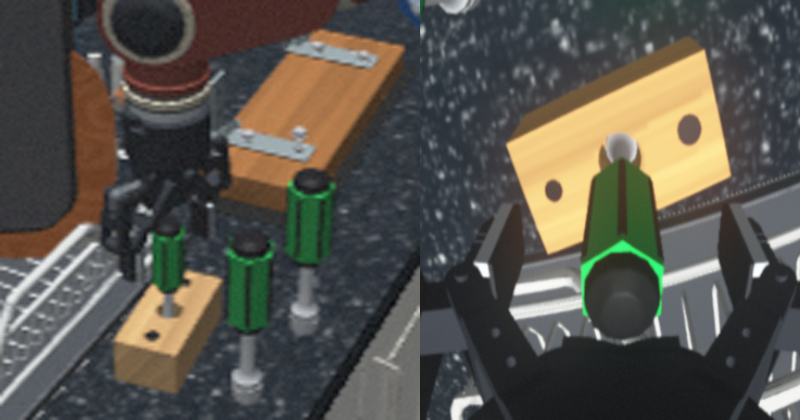

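Released and upright. Retreat straight up and check the driver and screw.

```bash
python3 -m handwheel '[1,-0.01,0,0,0,0,0, 1,-0.03,0,0,0,0,0, 1,-0.06,0,0,0,0,0, 1,-0.1,0,0,0,0,0, 1,-0.14,0,0,0,0,0, 1,-0.18,0,0,0,0,0, 1,-0.22,0,0,0,0,0, 1,-0.245,0,0,0,0,0, 1,-0.245,0,0,0,0,0, 1,-0.245,0,0,0,0,0, 1,-0.245,0,0,0,0,0]'; python3 look.py d6
python3 - <<'E'
import cv2,numpy as np
a=cv2.imread('pics/d6w.png'); cv2.imwrite('pics/c21.png',np.hstack([cv2.resize(a[130:220,215:335],(480,360),interpolation=2),cv2.resize(cv2.imread('pics/d6s.png')[200:300,220:310],(320,360),interpolation=2)]))
from h import *
# side depth of screw
ps=ctrl.camera_params('side')
d=np.median(np.stack([ctrl.get_image('side')[1] for _ in range(8)]),0)
v,u=np.mgrid[195:240,280:325]; z=d[195:240,280:325]
c=np.stack([(u-ps['cx'])/f(ps)*z,(v-ps['cy'])/f(ps)*z,z],-1); W=(c-ps['t'])@np.array(ps['R'])
m=np.hypot(W[...,0]-.518,W[...,1]+.095)<.012; print(np.sort(W[m][:,2]).round(4)[-14:])
E
```

```text
t: 36.8
tool_pos: [0.5127, 0.2117, 0.3003]
tool_rot: [0.185, 1.564, -0.185]
contact_force: [0.4, -0.5, -0.6]
opening: 0.0848
36.8 [0.5127 0.2117 0.3003] [ 0.44 -0.5  -0.57] [ 0.257 -0.155  1.643 -0.     1.654 -1.078] 0.08483320227055395
[0.0661 0.0671 0.0674 0.0679 0.0684 0.0703 0.0706 0.072  0.072  0.0721
 0.0722 0.0736 0.0746 0.0746]
```

View pics/c21.png

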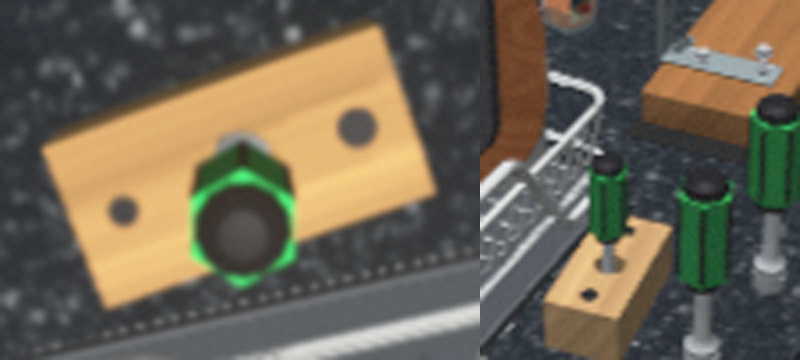

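View pics/d6w.png

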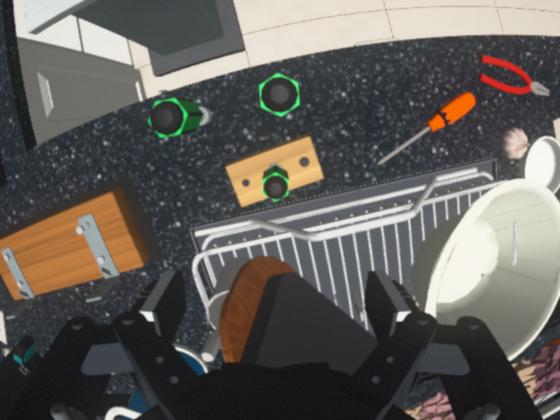

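Run:
```python
from h import *
import pickle
p=ctrl.camera_params('wrist'); H=np.array(p['hand_eye'])
v,u=np.mgrid[0:420,0:560]; a=np.stack([u-p['cx'],v-p['cy']],-1); r=np.hypot(a[...,0],a[...,1]); th=r/f(p); k=np.tan(th)/r
def X(d): return (np.stack([a[...,0]*k,a[...,1]*k,np.ones_like(r)],-1)*d[...,None])@H[:3,:3].T+H[:3,3]
o1,d1=pickle.load(open('pics/w1.pkl','rb')); o=ctrl.get_obs()
d2=np.median(np.stack([ctrl.get_image('wrist')[1] for _ in range(8)]),0)
for n,o_,d,x0 in(('start',o1,d1,0),('now',o,d2,0)):
    M=X(d); S=o_['tool_pos'][2]-M[218:250,65:105,0].ravel(); hs,e=np.histogram(S,bins=np.arange(.035,.085,.001)); print(n,[(round(b*1e3),int(c)) for b,c in zip(e,hs) if c>1])
    print('crown z',np.median(o_['tool_pos'][2]-M[184:190,273:280,0]))
```

```text
start [(39, 38), (40, 203), (41, 322), (42, 131), (43, 17), (44, 34), (45, 150), (46, 197), (47, 72), (48, 5), (50, 2), (52, 4), (53, 3), (56, 3), (57, 2), (58, 2), (60, 5), (61, 2), (68, 2), (69, 7), (70, 13), (71, 5), (72, 3), (73, 5), (74, 9), (75, 13), (76, 8), (77, 12), (78, 3)]
crown z 0.14336278985807394
now [(40, 356), (41, 334), (42, 5), (43, 10), (44, 17), (45, 273), (46, 184), (47, 4), (48, 4), (52, 2), (53, 5), (56, 2), (64, 6), (65, 12), (66, 3), (68, 6), (69, 2), (70, 14), (71, 13), (72, 16), (73, 6)]
crown z 0.1434285136400586
```

```bash
python3 -c "
from station import ctrl
print(ctrl.finish_job())"
```

```text
the job is handed in; nothing more can be done
None
```

The screw is in by about 4.2 mm, deeper than the 3 mm you asked for but inside the 2–5.5 mm window. The driver is back upright in the stand's middle hole. I handed in at about 37 s; no verdict is reported.

**What I did:** I took the small green driver from the stand; the two larger ones on the worktop were the look-alikes. I seated it on the screw head and turned it clockwise about 314°, pushing with roughly 11–17 N. A depth-camera check then read only about 2.1 mm, so I seated it again and turned about 80° more. Then I put the driver back and drew the gripper clear.

**Last checks:**
- **Screw:** the head is 4.2 to 4.3 mm lower than at the start, from wrist-camera depth in the same pose. The turned angle gives about 4.2 mm and the drop of the tool about 4.3 mm.
- **Driver:** its crown is at 143.4 mm, the same height as before I took it. It stands upright and is released.
- **Everything else:** the stand, screwdriver, shelf and larger drivers look unmoved in the last wrist picture. I made no final check on the screw box or the spice jars.

**What disagreed:**
- **Depth after the first drive:** the 2.1 mm camera reading was probably wrong, because the angle and tool drop gave 3.0 to 3.4 mm then. That is why the screw ended deeper than 3 mm.
- **Fingertips:** they sat about 40 mm behind the reported tool point, so I set the grip height by the cameras.
- **Wrist camera calibration:** its reported values shifted by up to 1.7 mm between poses, so I used relative positions in the pictures for the second seating.

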